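Torque the arbor nut until the wrench clicks

TASK

Fit the ring of the break-over torque wrench right down over the square nut on the wheel arbor and tighten the nut (clockwise seen from above) until the wrench handle visibly gives way at its pin; stop there, without folding the handle on towards its end stop or ramming the ring down onto the nut. Then take the wrench off and lay it flat on the bench again, well clear of the arbor, and leave the other things where they are.

Things in the scene. Friction and masses are not known exactly. Their poses are not given: they have to be found in the camera images.
- torque_wrench: Torque wrench, loose, flat on the bench, 0.30 kg, 240 mm long. Steel ring head, 24 mm high, with a square hole through it, 33 mm wide, walls 8 mm. A 16 mm wide neck leads 42 mm out to a pin, then a handle follows. Balances 33 mm from the ring centre. Origin: ring centre, underside (z = 0 on the bench). x runs from ring to neck, z up. Hole walls look along x and y; on the nut it has 0.13 rad of play each way.
- wrench_pin (a point): The vertical pin, 42 mm from the ring centre, about which the handle folds, clockwise only (from above). The handle stays straight up to the set torque of 1.35 N m about the pin, then gives way at almost constant torque (0.2 N m more per rad); end stop at 0.50 rad. It springs straight when let go. Only a push that leaves the handle free to swing folds it; a hard pinch keeps it straight.
- wrench_grip (a point): Point on the axis of the handle, 58 mm beyond the pin (100 mm from the ring centre), 12 mm above the wrench's underside. x runs along the handle to its end, z up: parallel to the wrench's x while straight. Handle, from the ring centre: dark knuckle 22 mm wide (34 to 60 mm), round steel tube of 18 mm (to 128 mm), black round grip of 24 mm (to 210 mm), end cap (to 215 mm).
- square_nut: Square nut on the wheel arbor: bare steel, 30 mm across flats, 16 mm high, edges rounded, with a 19 mm round stud standing 8 mm above it. Origin: centre of its underside, where the ring's underside rests when fully down; z up; flats look along x and y. It turns stiffly (from 1.0 N m or somewhat more, rising 1.6 N m per rad) and stays put. How far it turns before the wrench gives way (about 0.1 to 0.45 rad) is unknown.
- wheel_arbor: Wheel arbor fixed to the bench: round foot of 55 mm radius, pillar, a flap disc of 58 mm radius and on it a flat round steel flange of 50 mm radius under the nut. Origin: centre of the foot's underside, z up. The flange's top, on which the nut sits and the ring comes to rest, is 144 mm above the origin, the disc's top up to 8 mm lower. The scrap tray at its right is 110 mm high.
- pliers: Bystander: pliers, 56 x 211 x 16 mm, lying to the left of the arbor; origin under its middle.
- big_nut: Bystander: a large loose dark hexagon nut, 35 x 40 x 18 mm, flat on the bench in front of the arbor; origin under its centre.
- bolt: Bystander: hexagon bolt, 35 x 88 x 31 mm, lying in front and left of the arbor; origin under its middle.
- tube_end: Bystander: short square steel tube, 75 x 32 x 32 mm, at the bench edge in front of the arbor; origin under its middle.
- spanner: Bystander: ordinary flat double open-ended spanner, 38 x 212 x 9 mm, beyond the torque wrench's ring; origin under its middle.
- grease_tin: Bystander: round grease tin, 96 mm in diameter and 66 mm high, behind and left of the arbor; origin under its centre.

How it is judged:
On the way, in this order (a step that is already met when the one before it is completed fails the run):
1. the ring is fully down on the nut, the wrench level, the handle not folded (horizontal distance between torque_wrench and square_nut below 0.004 m and z of torque_wrench in the frame of square_nut below 0.005 m and angle between torque_wrench's own z axis and vertical below 0.1 rad and angle between the x axis of torque_wrench and the x axis of wrench_grip, either way round below 0.05 rad), for 0.2 s.
2. with the ring still down on the nut the handle has given way (folded by more than 0.12 rad) (horizontal distance between torque_wrench and square_nut below 0.004 m and z of torque_wrench in the frame of square_nut below 0.005 m and angle between torque_wrench's own z axis and vertical below 0.1 rad and angle between the x axis of torque_wrench and the x axis of wrench_grip, either way round above 0.12 rad), for 0.05 s.
At the end, for the whole second after the job is handed in: The wrench lies at rest and released, flat on the bench (its underside within 6 mm of the bench top at the ring, tilt under 0.05 rad), handle straight again (folded less than 0.05 rad), ring more than 150 mm and grip more than 100 mm from the nut horizontally (height (world z) of torque_wrench between -0.004 and 0.006 m and angle between torque_wrench's own z axis and vertical below 0.05 rad and angle between the x axis of torque_wrench and the x axis of wrench_grip, either way round below 0.05 rad and horizontal distance between torque_wrench and square_nut above 0.15 m and horizontal distance between wrench_grip and square_nut above 0.1 m and linear speed of torque_wrench below 0.01 m/s); the robot touches nothing.
It fails at once if the handle is folded by more than 0.40 rad, on towards its end stop (angle between the x axis of torque_wrench and the x axis of wrench_grip, either way round above 0.4 rad).
It fails at once if the contact forces between wrench and nut add up to more than 200 N (nut overtightened or ring rammed on), or the wrench is pressed on the flange with more than 40 N (contact force between torque_wrench and square_nut above 200 N or contact force between torque_wrench and wheel_arbor above 40 N).
It fails at once if a bystander (pliers, big nut, bolt, tube end, spanner or grease tin) is moved by more than 30 mm (distance of any of pliers, big_nut, bolt, tube_end, spanner, grease_tin from where it was at the start of the episode above 0.03 m).
It also fails if it takes over 72 s, if anything falls off the work surface, if the arm or the gripper's body presses on something with over 40 N, if the wrist force passes 120 N, or if a joint passes its speed limit or range.

ROBOT

A 6-joint arm with a two-finger parallel gripper is mounted at the origin on a cart in front of the work surface, level with it; the furniture and walls round the work are solid. World frame = base frame: x ahead of the robot, y to its left, z up, the work surface at z = 0. Lengths are in m, angles in rad, forces in N, time in s.
With the tool pointing down it reaches from about 0.375 to 0.9 m from the base axis. Payload 3.1 kg.
Tool frame: the origin (TCP) lies at the very end of the fingers, on their centre line; the grasp point (between the pads) lies 19 mm behind it; z points along the fingers, y is the direction in which the jaws open and shut (so a half turn about z gives the same grasp; the last joint's range is limited). The gripper opens to 85 mm and grips with 20 to 120 N. Pads are 22 mm wide; open, the fingers measure 114 mm over their backs; the gripper's body (76 mm by 85 mm) begins 54 mm behind the grasp point. The pads swing forward as they close: fully open they stand 13 mm farther back than shut.
Start: joints at [-1.327, 0.527, 1.433, -0, 1.181, -0.178], TCP at [0.256, -0.57, 0.201] pointing down, gripper open.
Joint ranges: [-3.08, 3.08], [-0.75, 2.2], [0.22, 2.44], [-1.43, 4.57], [0, 2.65], [-2.85, 2.85]. Speed limits (rad/s): [2.79, 2.79, 3.14, 3.14, 3.14, 3.14].

INTERFACE

Orientations are given as a unit quaternion [x, y, z, w].
In Python, from station import manip gives the robot as it stands. The module is installed in compiled form; this text tells all that it offers.
- The arm moves only by the tool send_rows, never from a script. Its argument "commands" is a list of rows, each an object with "delta_pos": the shift along the world's x, y, z in cm, a list of three; "yaw": the turn about the world's z in rad. A call has 1 to 10 rows; each row shifts and turns the pose as measured when the row begins; what a row does not reach is not made up. A row lasts 1/8 s, in which the tool goes at most 62.5 mm and 10.7 degrees, less where a joint would pass 70% of its speed; a pose out of reach is approached as far as the arm can. A call is refused whole if a number of a shift passes 6.25 or a number of a turn 0.188, either way. A call with a gripper value outside its range is refused whole. "grip" is the closure, from -1 (fully open) to 1 (shut), set as the call begins (left out, the last holds). The fingers move at their own pace and stop on an object; "force" is the grip in N (left out, the last holds). Time passes only in rows, so rows that do not move let the fingers close. It gives the time, the measured TCP pose, the force and the opening at its end, in the units of the state.
- manip.sense(): the state, without advancing time (a new reading comes with each control period).
- manip.snapshot(name): name is "scene" or "top" or "wrist"; returns the picture (384x512x3 uint8, blue, green, red); there is no depth.
- manip.get_calibration(name): a dict with "fx", "fy", "cx", "cy" (pixels), "dist_coeffs" ([k1, k2, p1, p2, k3] as OpenCV has them; the pictures are not rectified), "world_to_cam" (4x4, takes a point from world to camera coordinates); the wrist camera has in their place "mount" (4x4, takes a point from camera to tool coordinates, whose origin is the TCP and whose axes are the flange's). Camera axes: x right, y down, z forward; pixel columns grow to the right and rows downward; lengths in m; the calibration is good to about 2 mm. A picture is of the moment at which its call begins: read the wrist's pose just before it. get_calibration takes no time and is no camera call.
- manip.sign_off(): hands the job in, once; it reports no verdict.
The state is a dict: "t": time; "q": joint angles; "qd": joint speeds; "tau": joint torques, N m; "tcp_pos": TCP position; "tool_rot": TCP orientation; "force": force on the tool from outside, world axes, zero at the start; "ft_torque": the same for the moment, N m; "finger_gap": opening from 0.0 (shut) to 1.0 (fully open).
Only numpy, scipy, OpenCV 4.12 (cv2) and the standard library are available. Lean on these libraries where they do the work, as an engineer would, in place of code of your own. Each camera call takes 0.05 s, during which the arm holds its last target. There are 200 camera calls.

## Working session

There is one attempt and no reset: what is moved stays moved. The work goes in short steps, Python scripts to look and compute and a tool call to move; the robot and the scene stay as the last step left them, time stands still between calls to the robot, and variables do not carry over. Pictures are saved under pics/ and viewed, about 8 in all and at most 12, crops included, and the job is handed in when it is done.

Besides the shell and the picture viewer there is one more tool, called after "Call:" as name(argument=value, ...), one argument or row to a line, values as JSON. send_rows: Moves the arm, as the interface text tells. Its arguments: {"type":"object","properties":{"commands":{"type":"array","items":{"type":"object","properties":{"delta_pos":{"type":"array","items":{"type":"number"}},"yaw":{"type":"number"}}}},"grip":{"type":"number"},"force":{"type":"number"}},"required":["commands"]}

```bash
mkdir -p pics; cat > h.py <<'E'
import numpy as np, cv2
from scipy.spatial.transform import Rotation as R
from station import manip
def cal(n):
    c=manip.get_calibration(n); K=np.array([[c['fx'],0,c['cx']],[0,c['fy'],c['cy']],[0,0,1.]]); return c,K,np.array(c['dist_coeffs'],float)
def w2c(n,s=None):
    c,_,_=cal(n)
    if n!='wrist': return np.array(c['world_to_cam'])
    s=s or manip.sense(); T=np.eye(4);T[:3,:3]=R.from_quat(s['tool_rot']).as_matrix();T[:3,3]=s['tcp_pos']
    return np.linalg.inv(T@np.array(c['mount']))
def ray(n,uv,M=None):
    c,K,d=cal(n); M=w2c(n) if M is None else M
    p=cv2.undistortPoints(np.array([[uv]],float),K,d)[0,0]; Rm=M[:3,:3]
    return -Rm.T@M[:3,3], Rm.T@np.array([p[0],p[1],1.])
def at_z(n,uv,z,M=None):
    o,v=ray(n,uv,M); return o+v*(z-o[2])/v[2]
def proj(n,P,M=None):
    c,K,d=cal(n); M=w2c(n) if M is None else M
    return cv2.projectPoints(np.array(P,float).reshape(-1,3),cv2.Rodrigues(M[:3,:3])[0],M[:3,3],K,d)[0][:,0]
def tri(rs):
    A=0;b=0
    for o,v in rs:
        v=v/np.linalg.norm(v);Q=np.eye(3)-np.outer(v,v);A=A+Q;b=b+Q@o
    return np.linalg.solve(A,b)
E
python3 - <<'E'
from h import *
s=manip.sense();print(s)
ims={n:manip.snapshot(n) for n in('scene','top','wrist')}
for n,i in ims.items(): cv2.imwrite(f'pics/{n}0.png',i); M=w2c(n,s);print(n,-M[:3,:3].T@M[:3,3],M[2,:3],cal(n)[0]['fx'])
a=cv2.resize(ims['top'],(800,600),interpolation=cv2.INTER_CUBIC);cv2.imwrite('pics/a.png',a)
cv2.imwrite('pics/b.png',cv2.resize(ims['scene'],(800,600),interpolation=cv2.INTER_CUBIC))
print(manip.get_calibration('wrist')['mount'])
E
```

```text
{'t': 0.0, 'q': array([-1.32654775e+00,  5.28469306e-01,  1.43390978e+00, -3.18953768e-05,
        1.18141833e+00, -1.78505190e-01]), 'qd': array([ 4.86922868e-05,  1.42087169e-04, -1.55313885e-03,  8.02150030e-04,
        4.95041709e-04,  2.11794297e-03]), 'tau': array([ 4.66799565e-05, -4.42353308e+01, -1.78028870e+01, -1.99877095e-04,
        8.24765302e-03,  1.17956282e-05]), 'tcp_pos': array([ 0.25624112, -0.56918868,  0.2004294 ]), 'tool_rot': array([ 9.77741095e-01,  2.09812143e-01, -5.09698880e-05, -1.10130092e-03]), 'force': array([ 0.24439645, -0.33720204, -0.58381432]), 'ft_torque': array([-0.03988149,  0.01746194, -0.02290609]), 'finger_gap': 1.0030589024504883}
scene [0.09958749 0.87996851 1.05077469] [ 0.31042808 -0.67586867 -0.66845789] 478.377314488844
top [ 0.16404325 -0.19397406  1.83047269] [ 0.2038114   0.07211278 -0.97635069] 489.1101606417654
wrist [ 0.31854082 -0.5412378   0.37251834] [-0.24402967 -0.10704366 -0.96384188] 318.41353070791797
[[-6.72530249e-04 -9.63748251e-01 -2.66812398e-01  6.83448656e-02]
 [ 9.99999746e-01 -5.85408328e-04 -4.06067434e-04 -3.03680976e-04]
 [ 2.35152580e-04 -2.66812604e-01  9.63748400e-01 -1.72063927e-01]
 [ 0.00000000e+00  0.00000000e+00  0.00000000e+00  1.00000000e+00]]
```

View pics/a.png

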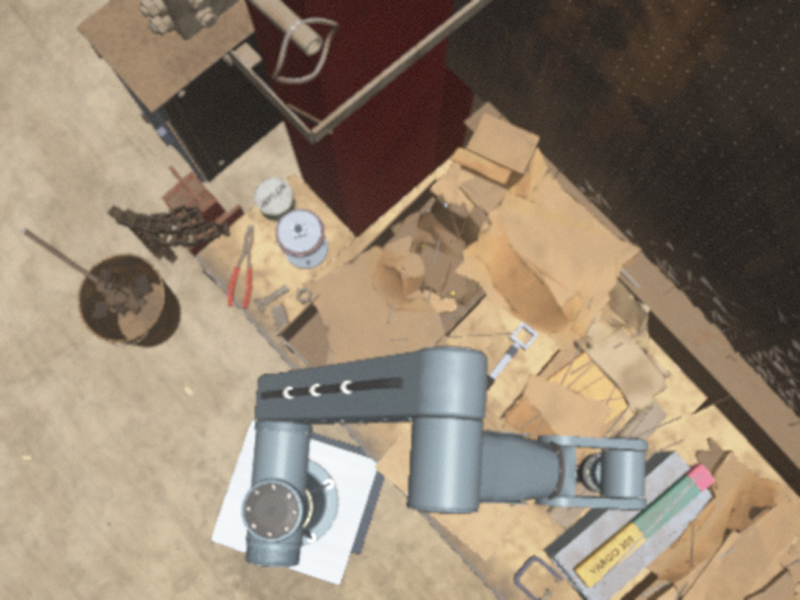

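View pics/b.png

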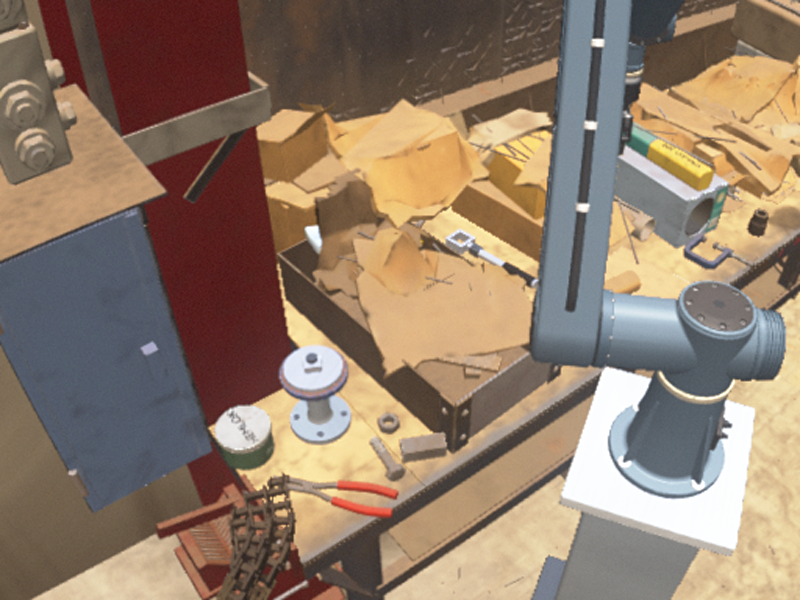

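The top view shows the ring at (524,337) and the nut at (298,229). In the scene view the ring is at (459,241) and the nut at (312,362). All are in 800x600 pixels. The handle is partly hidden by the arm.

```bash
python3 - <<'E'
from h import *
k=.64
for nm,t,s in(('ring',(524,337),(459,241)),('nut',(298,229),(312,358))):
    print(nm,tri([ray('top',np.array(t)*k),ray('scene',np.array(s)*k)]))
print('ring z.024',at_z('top',(524*k,337*k),.024),at_z('scene',(459*k,241*k),.024))
print('hand', at_z('top',(492*k,379*k),.02), at_z('scene',(533*k,283*k),.02),at_z('scene',(500*k,263*k),.02))
print('tray',[at_z('scene',(u*k,v*k),.11) for u,v in((453,405),(535,350),(280,248))])
for n,b in(('top',(450,290,590,400)),('scene',(400,200,560,310))):
    i=cv2.imread(f'pics/{n}0.png');x0,y0,x1,y1=[int(q*k) for q in b]
    cv2.imwrite(f'pics/c_{n}.png',cv2.resize(i[y0:y1,x0:x1],(400,300)))
E
```

```text
ring [ 0.53780589 -0.40197201  0.01138521]
nut [0.58728904 0.173803   0.16550888]
ring z.024 [ 0.53336775 -0.40084094  0.024     ] [ 0.53439449 -0.38646438  0.024     ]
hand [ 0.41383602 -0.35600802  0.02      ] [ 0.3405413  -0.31553324  0.02      ] [ 0.42609192 -0.35219441  0.02      ]
tray [array([0.3539926 , 0.13317627, 0.11      ]), array([ 0.26542793, -0.0387232 ,  0.11      ]), array([ 0.82996719, -0.1187984 ,  0.11      ])]
```

Call:
send_rows(
  commands=[
    {"delta_pos":[3,3.6,0.5],"yaw":-0.16},
    {"delta_pos":[3,3.6,0.5],"yaw":-0.16},
    {"delta_pos":[3,3.6,0.5],"yaw":-0.16},
    {"delta_pos":[3,3.6,0.5],"yaw":-0.16},
    {"delta_pos":[3,3.6,0],"yaw":-0.16},
    {"delta_pos":[2,2,0],"yaw":0},
    {"delta_pos":[0,0,0],"yaw":0},
    {"delta_pos":[0,0,0],"yaw":0},
  ],
  grip=-1,
)

```text
t: 1.15
tcp_pos: [0.4288, -0.3628, 0.2186]
tool_rot: [0.979, -0.202, -0.001, -0.002]
force: [0.5, -0.4, -0.3]
finger_gap: 0.999
```

```bash
cat > look.py <<'E'
from h import *
import sys
n,tag=sys.argv[1:3]; s=manip.sense(); i=manip.snapshot(n)
np.save(f'pics/{tag}.npy',w2c(n,s)); cv2.imwrite(f'pics/{tag}_raw.png',i)
cv2.imwrite(f'pics/{tag}.png',cv2.resize(i,(800,600),interpolation=cv2.INTER_CUBIC))
r=R.from_quat(s['tool_rot']).as_matrix();print(s['t'],s['tcp_pos'],'yaw',np.arctan2(r[1,0],r[0,0]),'z',r[:,2],'F',s['force'],s['ft_torque'],s['finger_gap'],s['q'][5])
E
python3 look.py wrist w1
```

```text
1.15 [ 0.42878815 -0.36284664  0.218583  ] yaw -0.4064343227842493 z [-4.52704706e-04  4.60543795e-03 -9.99989292e-01] F [ 0.49127062 -0.35090179 -0.28459892] [ 0.02921262 -0.04340377  0.02441907] 0.9988345095594947 1.0734208598815407
```

View pics/w1.png

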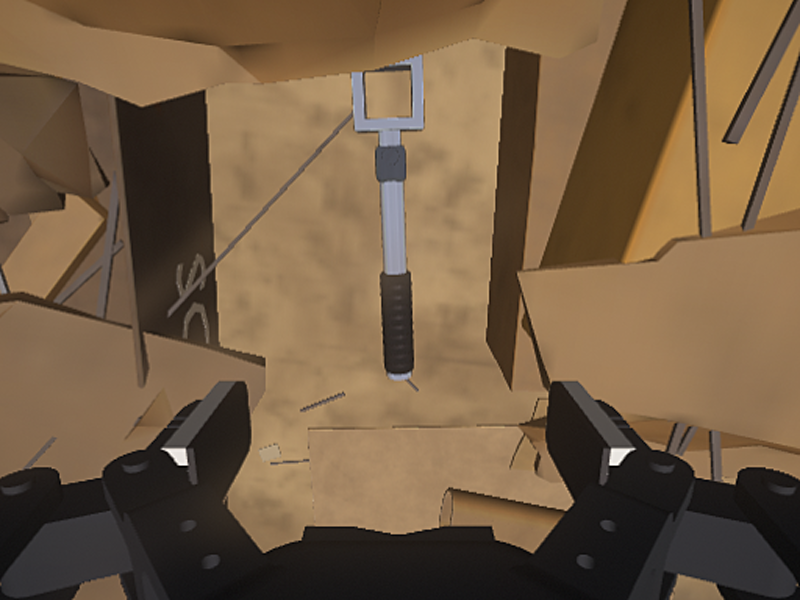

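The wrist view shows the ring centre at about (388,95), the knuckle at (391,163), the tube/grip boundary at (397,274) and the end cap at (400,378).

```bash
python3 - <<'E'
from h import *
k=.64;M=np.load('pics/w1.npy')
f=lambda u,v,z:at_z('wrist',(u*k,v*k),z,M)
rn=f(389,130,.024);b=f(397.3,274,.012);e=f(400.5,378,.012);kn=f(391,146,.012)
print(rn,kn,b,e)
x=(kn-e)[:2];x/=np.linalg.norm(x);print('ring-dir yaw',np.arctan2(x[1],x[0]),np.linalg.norm((kn-e)[:2]),np.linalg.norm((b-e)[:2]))
print('grip100',b[:2]+x*.028, 'ring',b[:2]+x*.128)
# height check: two views, end of black grip/ring
print('tri ring near-edge? ring centre', tri([ray('wrist',(388*k,97*k),M),ray('top',(524*k,337*k)),ray('scene',(459*k,241*k))]))
# walls of channel at z=0..
print('walls',f(217,280,0),f(490,330,0))
E
```

```text
[ 0.5155269  -0.39179253  0.024     ] [ 0.50569083 -0.38879857  0.012     ] [ 0.41681009 -0.35543048  0.012     ] [ 0.33534007 -0.32315603  0.012     ]
ring-dir yaw -0.36780270869598114 0.18256046736890516 0.08762992459121861
grip100 [ 0.44293744 -0.36549833] ring [ 0.53624941 -0.40145492]
tri ring near-edge? ring centre [ 0.53722064 -0.40085578  0.0124947 ]
walls [ 0.46723468 -0.21901423  0.        ] [ 0.3407603  -0.40599044  0.        ]
```

Call:
send_rows(
  commands=[
    {"delta_pos":[1.4,-0.3,-3],"yaw":0.038},
    {"delta_pos":[0,0,-5],"yaw":0},
    {"delta_pos":[0,0,-5],"yaw":0},
    {"delta_pos":[0,0,-4],"yaw":0},
    {"delta_pos":[0,0,-1],"yaw":0},
    {"delta_pos":[0,0,0],"yaw":0},
  ],
  grip=-0.2,
)

```text
t: 1.95
tcp_pos: [0.4402, -0.3751, 0.0358]
tool_rot: [0.982, -0.188, 0.002, 0.001]
force: [0.3, -0.3, -0.3]
finger_gap: 0.6
```

Call:
send_rows(
  commands=[
    {"delta_pos":[0.3,0.95,0],"yaw":0.01},
    {"delta_pos":[0,0,-1.5],"yaw":0},
    {"delta_pos":[0,0,-1.4],"yaw":0},
    {"delta_pos":[0,0,0],"yaw":0},
  ],
)

```text
t: 2.45
tcp_pos: [0.4454, -0.3674, 0.0092]
tool_rot: [0.983, -0.183, 0.005, 0.004]
force: [-0.3, 0.8, 1.2]
finger_gap: 0.6
```

```bash
python3 look.py wrist w2
```

```text
2.45 [ 0.44543985 -0.36744708  0.0092004 ] yaw -0.3670637886873147 z [ 0.0091805  -0.00916624 -0.99991585] F [-0.33483243  0.75854958  1.22298207] [ 0.01962735  0.00894227 -0.00910638] 0.6003955980875543 1.0524201362226913
```

View pics/w2.png

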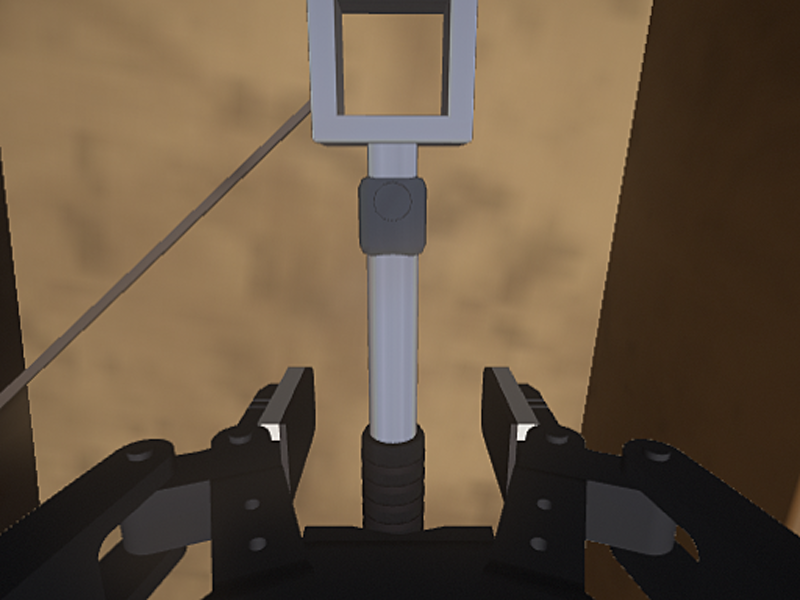

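Call:
send_rows(
  commands=[
    {"delta_pos":[-0.1,0.1,-0.6],"yaw":0},
    {"delta_pos":[0,0,0],"yaw":0},
  ],
)

```text
t: 2.75
tcp_pos: [0.4449, -0.367, 0.0035]
tool_rot: [0.983, -0.182, 0.006, 0.004]
force: [-1.1, 0.8, -0.2]
finger_gap: 0.597
```

Call:
send_rows(
  commands=[
    {"delta_pos":[0,0,0],"yaw":0},
    {"delta_pos":[0,0,0],"yaw":0},
    {"delta_pos":[0,0,0],"yaw":0},
    {"delta_pos":[0,0,0],"yaw":0},
    {"delta_pos":[0,0,0],"yaw":0},
  ],
  grip=1,
  force=110,
)

```text
t: 3.38
tcp_pos: [0.4452, -0.3675, 0.0041]
tool_rot: [0.983, -0.183, 0.006, 0.005]
force: [-0.5, -0.2, -0.5]
finger_gap: -0.003
```

```bash
python3 look.py wrist w3
```

```text
3.375 [ 0.44518448 -0.36753636  0.00405243] yaw -0.3671230300742168 z [ 0.01102822 -0.01149504 -0.99987311] F [-0.47983303 -0.20559621 -0.45166147] [0.03107351 0.03704042 0.00971774] -0.002803456916368142 1.0520764536924885
```

View pics/w3.png

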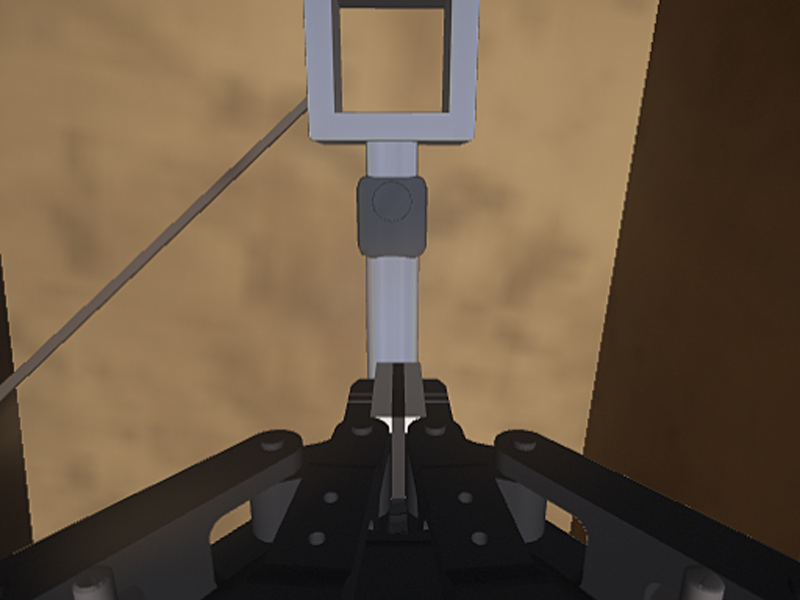

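The fingers closed fully without gripping the tube. I'll check where the fingertips really are.

```bash
python3 - <<'E'
from h import *
M=np.load('pics/w3.npy');s=manip.sense();Rm=R.from_quat(s['tool_rot']).as_matrix();t=s['tcp_pos']
for d in((0,0,0),(.011,.0,0),(.011,0,-.019),(.011,0,-.03),(0,0,-.019),(.011,.008,0),(.011,.008,-.019),(-.011,.008,0),(-.011,.008,-.038)):
    P=t+Rm@np.array(d);print(d,P.round(4),(proj('wrist',P,M)/.64).round(1))
# wrench position re-measured
k=.64;f=lambda u,v,z:at_z('wrist',(u*k,v*k),z,M)
for z in(0,.01,.024): print(z,'ring corners',f(309,140,z),f(477,140,z),np.linalg.norm(f(309,140,z)-f(477,140,z)))
for z in(0,.012,.02): print(z,'tube w',np.linalg.norm(f(367,320,z)-f(418,320,z)))
print(proj('wrist',[.4449,-.367,.02],M)/.64)
E
python3 -c "
import cv2
i=cv2.imread('pics/w3_raw.png');cv2.imwrite('pics/w3c.png',cv2.resize(i[190:350,190:325],(680,800))[:600])"
```

```text
(0, 0, 0) [ 0.4452 -0.3675  0.004 ] [[399.8 356. ]]
(0.011, 0.0, 0) [ 0.4555 -0.3714  0.0042] [[399.8 327.7]]
(0.011, 0, -0.019) [ 0.4553 -0.3712  0.0232] [[400. 346.]]
(0.011, 0, -0.03) [ 0.4551 -0.3711  0.0342] [[400.1 358.6]]
(0, 0, -0.019) [ 0.445  -0.3673  0.023 ] [[400.  377.1]]
(0.011, 0.008, 0) [ 0.4526 -0.3789  0.0043] [[421.8 327.7]]
(0.011, 0.008, -0.019) [ 0.4524 -0.3787  0.0233] [[424.5 346. ]]
(-0.011, 0.008, 0) [ 0.4321 -0.371   0.0039] [[421.1 383.4]]
(-0.011, 0.008, -0.038) [ 0.4316 -0.3706  0.0419] [[426.7 436.5]]
0 ring corners [ 0.5273617  -0.36622683  0.        ] [ 0.50693283 -0.41929313  0.        ] 0.05686273462593775
0.01 ring corners [ 0.52620769 -0.36753024  0.01      ] [ 0.50693253 -0.41759964  0.01      ] 0.05365144464438477
0.024 ring corners [ 0.52459208 -0.369355    0.024     ] [ 0.50693211 -0.41522877  0.024     ] 0.049155638670210576
0 tube w 0.01892710585670624
0.012 tube w 0.017644429056500925
0.02 tube w 0.016789311189697412
[[399.19896039 374.01174991]]
```

View pics/w3c.png

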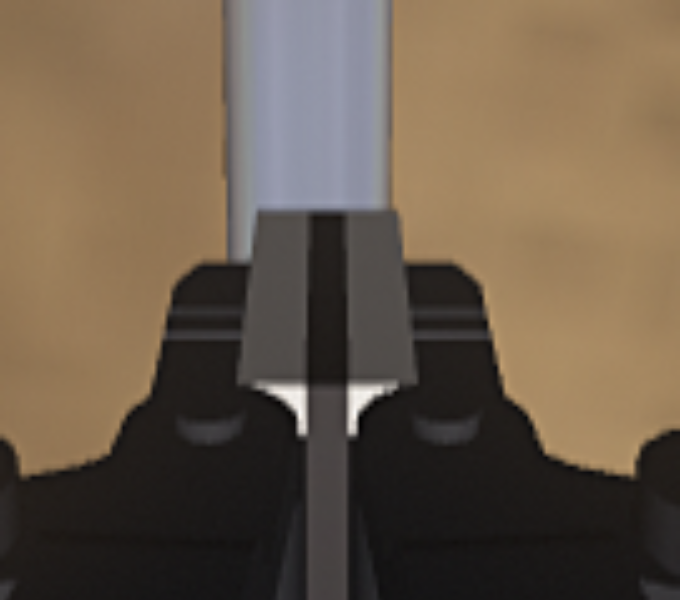

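Call:
send_rows(
  commands=[
    {"delta_pos":[0,0,0.3],"yaw":0},
    {"delta_pos":[0,0,0],"yaw":0},
    {"delta_pos":[0,0,0],"yaw":0},
    {"delta_pos":[0,0,0],"yaw":0},
    {"delta_pos":[0,0,-0.6],"yaw":0},
    {"delta_pos":[0,0,-0.5],"yaw":0},
    {"delta_pos":[0,0,0],"yaw":0},
  ],
  grip=-0.2,
)

```text
t: 4.3
tcp_pos: [0.445, -0.3673, -0.0047]
tool_rot: [0.983, -0.183, 0.006, 0.004]
force: [-0.3, 0.3, -0.4]
finger_gap: 0.599
```

```bash
python3 look.py wrist w4
```

```text
4.3 [ 0.44504874 -0.36734798 -0.00472316] yaw -0.3671126530594191 z [ 0.01072322 -0.01109738 -0.99988092] F [-0.28041703  0.30355995 -0.3535034 ] [ 0.00711811 -0.02546152 -0.00473214] 0.5989816893009724 1.0520037119855836
```

View pics/w4.png

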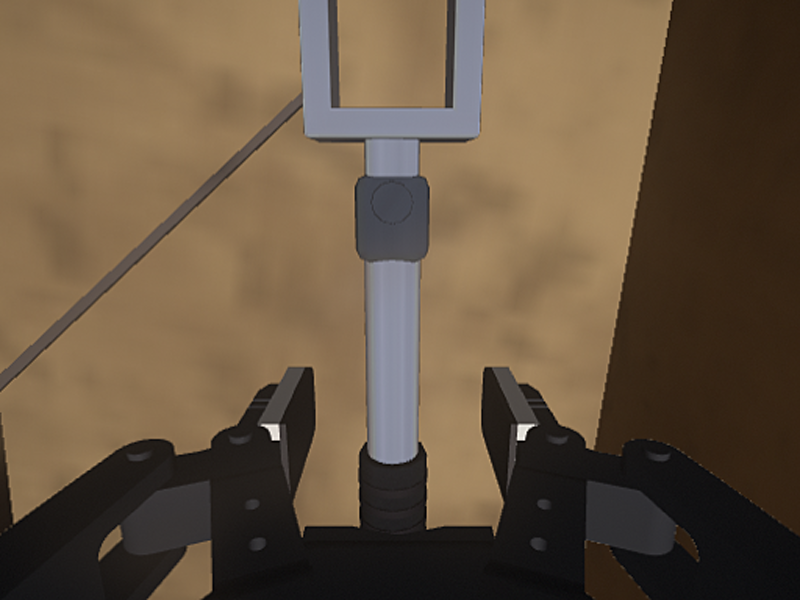

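Call:
send_rows(
  commands=[
    {"delta_pos":[0,0,-0.6],"yaw":0},
    {"delta_pos":[0,0,-0.5],"yaw":0},
    {"delta_pos":[0,0,0],"yaw":0},
  ],
)

```text
t: 4.72
tcp_pos: [0.4451, -0.3675, -0.0164]
tool_rot: [0.983, -0.183, 0.006, 0.005]
force: [0.8, -0.1, 0.9]
finger_gap: 0.596
```

Call:
send_rows(
  commands=[
    {"delta_pos":[0,0,-0.5],"yaw":0},
    {"delta_pos":[0,0,-0.2],"yaw":0},
    {"delta_pos":[0,0,0],"yaw":0},
  ],
)

```text
t: 5.1
tcp_pos: [0.4452, -0.3675, -0.0239]
tool_rot: [0.983, -0.183, 0.006, 0.005]
force: [1.0, -0.3, 0.2]
finger_gap: 0.599
```

Call:
send_rows(
  commands=[
    {"delta_pos":[0,0,0],"yaw":0},
    {"delta_pos":[0,0,0],"yaw":0},
    {"delta_pos":[0,0,0],"yaw":0},
    {"delta_pos":[0,0,0],"yaw":0},
  ],
  grip=1,
  force=40,
)

```text
t: 5.6
tcp_pos: [0.4453, -0.3675, -0.0235]
tool_rot: [0.983, -0.182, 0.007, 0.005]
force: [0.4, -0.2, -1.0]
finger_gap: 0.187
```

```bash
python3 look.py wrist w5
```

```text
5.6 [ 0.44528238 -0.36749704 -0.02354055] yaw -0.36672115820895745 z [ 0.01113652 -0.01157018 -0.99987105] F [ 0.42689233 -0.18312705 -0.99959079] [ 0.06708775 -0.03990837  0.03893624] 0.18747243005685518 1.0516048297561889
```

Call:
send_rows(
  commands=[
    {"delta_pos":[0,0,0],"yaw":0},
    {"delta_pos":[0,0,0],"yaw":0},
    {"delta_pos":[0,0,-0.5],"yaw":0},
    {"delta_pos":[0,0,0],"yaw":0},
  ],
  grip=0.3,
)

```text
t: 6.15
tcp_pos: [0.4453, -0.3677, -0.0288]
tool_rot: [0.983, -0.183, 0.007, 0.005]
force: [0.2, -0.3, 0.5]
finger_gap: 0.348
```

Call:
send_rows(
  commands=[
    {"delta_pos":[0,0,0],"yaw":0},
    {"delta_pos":[0,0,0],"yaw":0},
    {"delta_pos":[0,0,0],"yaw":0},
    {"delta_pos":[0,0,0],"yaw":0},
  ],
  grip=1,
  force=110,
)

```text
t: 6.65
tcp_pos: [0.4454, -0.3677, -0.0284]
tool_rot: [0.983, -0.182, 0.007, 0.005]
force: [-0.4, 0.3, 0.8]
finger_gap: 0.165
```

Call:
send_rows(
  commands=[
    {"delta_pos":[0,0,1.5],"yaw":0},
    {"delta_pos":[0,0,3],"yaw":0},
    {"delta_pos":[0,0,3],"yaw":0},
    {"delta_pos":[0,0,0],"yaw":0},
  ],
)

```text
t: 7.15
tcp_pos: [0.4436, -0.3658, 0.0486]
tool_rot: [0.983, -0.182, 0.004, 0.003]
force: [-0.1, 0.0, -3.0]
finger_gap: 0.162
```

```bash
python3 look.py wrist w6
```

```text
7.15 [ 0.44361156 -0.36583947  0.04862489] yaw -0.36656798415761027 z [ 0.0076569  -0.00805962 -0.99993821] F [-0.06466328  0.02870638 -2.97475108] [-0.00821129  0.21007112  0.00368385] 0.1624879643940745 1.052204509744044
```

View pics/w6.png

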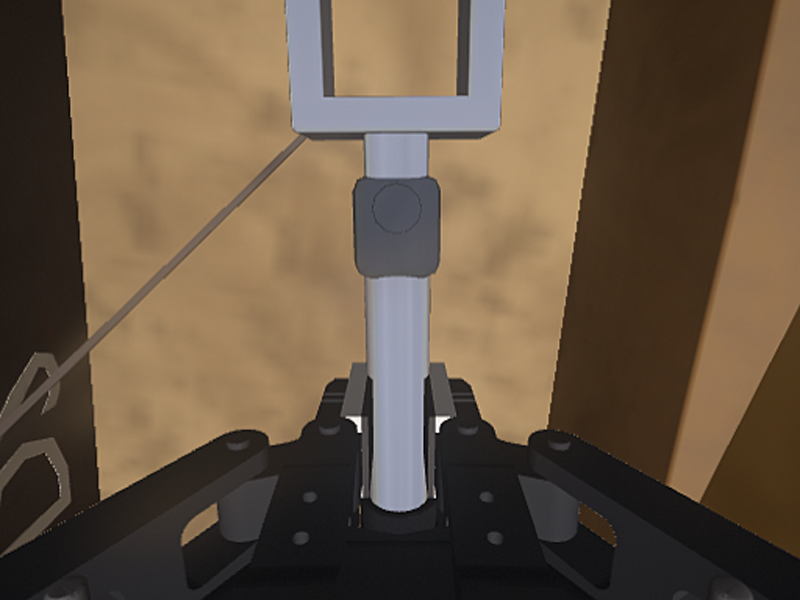

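```bash
python3 - <<'E'
from h import *
M=np.load('pics/w6.npy');s=manip.sense();Rm=R.from_quat(s['tool_rot']).as_matrix();t=s['tcp_pos'];k=.64
from scipy.optimize import brentq
c1,c2=(292,131.5),(501,130.5)
def tl(uv,z): return Rm.T@(at_z('wrist',(uv[0]*k,uv[1]*k),z,M)-t)
# ring top height where width=49
h=brentq(lambda z:np.linalg.norm(tl(c1,z)-tl(c2,z))-.049,.05,.15)
a,b=tl(c1,h),tl(c2,h);print('ring top world',h,'minus tcp',h-t[2],a,b)
print('pin top',tl((397,208),h-.001),'hole corners',tl((322,97),h),tl((468,97),h))
E
```

```text
ring top world 0.09811809064901995 minus tcp 0.05080803626049228 [ 0.07656595 -0.0249556  -0.05032821] [ 0.07676638  0.02404373 -0.05016687]
pin top [ 0.05883215 -0.00037214 -0.04937834] hole corners [ 0.08408906 -0.01762715 -0.05024899] [ 0.08408341  0.01603407 -0.05013921]
```

Call:
send_rows(
  commands=[
    {"delta_pos":[-1,0.4,4],"yaw":0},
    {"delta_pos":[-1.5,0.6,5.5],"yaw":0},
    {"delta_pos":[-1.5,0.6,5.5],"yaw":0},
    {"delta_pos":[0,2,5.5],"yaw":0},
    {"delta_pos":[0,4,1.5],"yaw":0.04},
    {"delta_pos":[0,5,0],"yaw":0.08},
    {"delta_pos":[0,5,0],"yaw":0.08},
    {"delta_pos":[0,5,0],"yaw":0.08},
    {"delta_pos":[0,5,0],"yaw":0.08},
  ],
)

```text
t: 8.32
tcp_pos: [0.3939, -0.0787, 0.2606]
tool_rot: [1.0, -0.002, -0.007, -0.005]
force: [0.8, -0.5, -2.5]
finger_gap: 0.162
```

Call:
send_rows(
  commands=[
    {"delta_pos":[1,5,0],"yaw":0},
    {"delta_pos":[2,5,0],"yaw":0},
    {"delta_pos":[3,5,0],"yaw":0},
    {"delta_pos":[3,2,0],"yaw":0},
    {"delta_pos":[1.5,0.5,0],"yaw":0},
    {"delta_pos":[0,0,0],"yaw":0},
    {"delta_pos":[0,0,0],"yaw":0},
  ],
)

```text
t: 9.2
tcp_pos: [0.4912, 0.1052, 0.2512]
tool_rot: [1.0, -0.0, -0.019, -0.005]
force: [-0.1, 0.3, -2.6]
finger_gap: 0.166
```

```bash
python3 look.py wrist w7
```

```text
9.2 [0.49123555 0.1051793  0.25116177] yaw 0.00016135932001632594 z [-0.03791872  0.01032018 -0.99922753] F [-0.08263499  0.3346612  -2.57645364] [-0.03448031  0.19282126 -0.00670038] 0.16556160012472526 1.5487978468365582
```

View pics/w7.png

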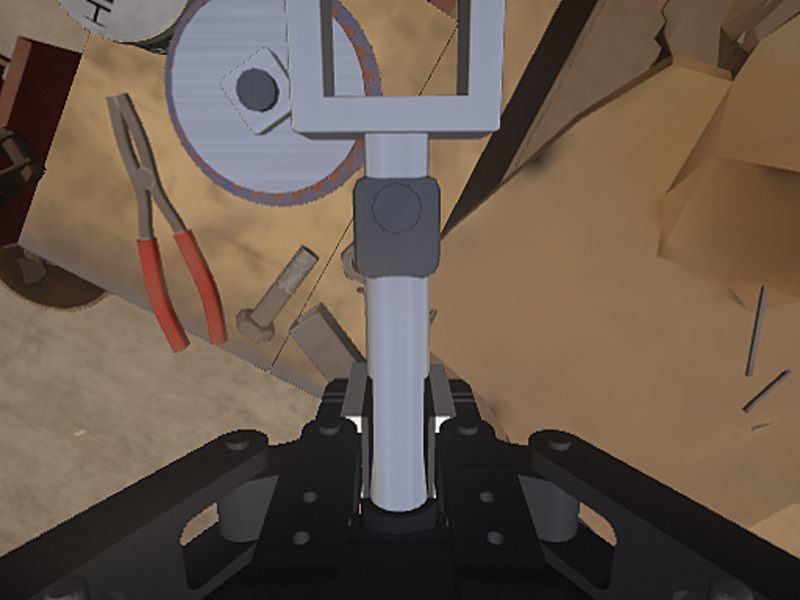

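The wrench is held straight. In the wrist view the nut's stud is at (258,90), with nut corners at about (220,85), (263,47) and (259,133), so its flats sit diagonally.

```bash
python3 - <<'E'
from h import *
i=cv2.imread('pics/w7_raw.png');cv2.imwrite('pics/w7c.png',cv2.resize(i[20:95,130:190],(480,600),interpolation=cv2.INTER_CUBIC))
k=.64;M=np.load('pics/w7.npy')
f=lambda u,v,z:at_z('wrist',(u*k,v*k),z,M)
print('stud',f(258,90,.168),'tri',tri([ray('wrist',(258*k,90*k),M),ray('top',(298*k,229*k)),ray('scene',(312*k,357*k))]))
A,B,C=f(220,85,.160),f(263,47,.160),f(259,133,.160)
for p,q in((A,B),(A,C)): d=(q-p)[:2];print(np.linalg.norm(d),np.degrees(np.arctan2(d[1],d[0])))
print((B+C)/2)
E
```

```text
stud [0.59037542 0.1721905  0.168     ] tri [0.5885495  0.17291804 0.16621368]
0.027651627660616303 -53.42161785537404
0.027694020972114246 -142.2341900859699
[0.59067127 0.1729589  0.16      ]
```

View pics/w7c.png

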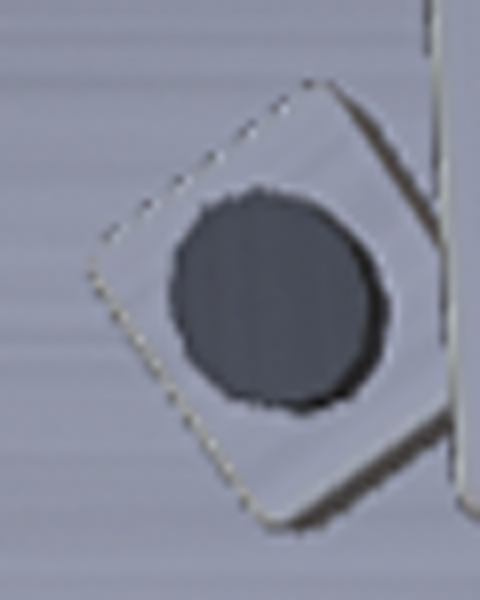

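The crop gives clean nut edges: left-top (105,240)-(305,85), left-bottom (97,285)-(250,505), right-top (335,88)-(440,230) and bottom-right (295,522)-(448,408). The stud centre is at (270,297).

```bash
python3 - <<'E'
from h import *
M=np.load('pics/w7.npy')
f=lambda u,v,z:at_z('wrist',(130+u/8-.5,20+v/8-.5),z,M)[:2]
E=[((105,240),(305,85)),((97,285),(250,505)),((335,88),(440,230)),((295,522),(448,408))]
L=[]
for a,b in E:
    p,q=f(*a,.16),f(*b,.16);d=q-p;an=np.degrees(np.arctan2(d[1],d[0]));L.append((p,d/np.linalg.norm(d)));print(an%90,p,q)
dist=lambda l,x:np.cross(l[1],x-l[0])
print('width',dist(L[0],(L[3][0])),dist(L[1],L[2][0]))
def inter(a,b):
    A=np.array([a[1],-b[1]]).T;s=np.linalg.solve(A,b[0]-a[0]);return a[0]+s[0]*a[1]
cs=[inter(L[0],L[1]),inter(L[0],L[2]),inter(L[3],L[2]),inter(L[3],L[1])];print(cs,np.mean(cs,0))
print('stud',f(270,297,.168))
E
```

```text
33.243425380931576 [0.59675944 0.19078998] [0.60982736 0.17085311]
32.918293834287596 [0.59287569 0.19197394] [0.5733094  0.17930708]
36.551706572353964 [0.60957589 0.16810041] [0.59760056 0.1592224 ]
33.505527941523994 [0.57175691 0.1750799 ] [0.5820516  0.15952959]
width -0.02952306814114164 0.02911614733642074
[array([0.59505756, 0.19338644]), array([0.61095937, 0.16912607]), array([0.58730701, 0.15159119]), array([0.57026374, 0.17733537])] [0.59089692 0.17285977]
stud [0.59103387 0.17350522]<stdin>:8: DeprecationWarning: Arrays of 2-dimensional vectors are deprecated. Use arrays of 3-dimensional vectors instead. (deprecated in NumPy 2.0)
```

Call:
send_rows(
  commands=[
    {"delta_pos":[0.3,0.2,0],"yaw":0.1},
    {"delta_pos":[0.3,0.2,0],"yaw":0.12},
    {"delta_pos":[0.3,0.2,0],"yaw":0.12},
    {"delta_pos":[0.3,0.2,0],"yaw":0.12},
    {"delta_pos":[0.3,0.2,0],"yaw":0.1},
    {"delta_pos":[0,0.2,0],"yaw":0.02},
    {"delta_pos":[0,0,0],"yaw":0},
    {"delta_pos":[0,0,0],"yaw":0},
  ],
)

```text
t: 10.25
tcp_pos: [0.5001, 0.1099, 0.2521]
tool_rot: [0.957, 0.288, -0.022, 0.002]
force: [0.3, 0.2, -2.6]
finger_gap: 0.167
```

```bash
cat > err.py <<'E'
from h import *
s=manip.sense();Rm=R.from_quat(s['tool_rot']).as_matrix();t=s['tcp_pos']
c=t+Rm@np.array([.1008,-.0006,-.0275])
print('t',s['t'],'tcp',t.round(4),'yaw',np.arctan2(Rm[1,0],Rm[0,0]).round(4),'x-axis z',Rm[2,0].round(4),'y-axis z',Rm[2,1].round(4),'ring',c.round(4),'need cm',((np.array([.5909,.1730])-c[:2])*100).round(2),'F',s['force'].round(1),'M',s['ft_torque'].round(2),'gap',s['finger_gap'].round(3),'q6',s['q'][5].round(2))
E
python3 err.py
```

```text
Traceback (most recent call last):
  File "err.py", line 4, in <module>
    print('t',s['t'],'tcp',t.round(4),'yaw',np.arctan2(Rm[1,0],Rm[0,0]).round(4),'x-axis z',Rm[2,0].round(4),'y-axis z',Rm[2,1].round(4),'ring',c.round(4),'need cm',((np.array([.5909,.1730])-c[:2])*100).round(2),'F',s['force'].round(1),'M',s['ft_torque'].round(2),'gap',s['finger_gap'].round(3),'q6',s['q'][5].round(2))
                                                                                                                                                                                                                                                                              ^^^^^^^^^^^^^^^^^^^^^
AttributeError: 'float' object has no attribute 'round'
```

```bash
sed -i "s/s\['finger_gap'\].round(3)/round(s['finger_gap'],3)/" err.py; python3 err.py
```

```text
t 10.25 tcp [0.5001 0.1099 0.2521] yaw 0.585 x-axis z -0.0429 y-axis z -0.0097 ring [0.5849 0.1664 0.2753] need cm [0.6  0.66] F [ 0.3  0.2 -2.6] M [-0.06  0.08  0.01] gap 0.167 q6 1.0
```

Call:
send_rows(
  commands=[
    {"delta_pos":[0.6,0.6,0],"yaw":0},
    {"delta_pos":[0,0,-3],"yaw":0},
    {"delta_pos":[0,0,-3],"yaw":0},
    {"delta_pos":[0,0,-2],"yaw":0},
    {"delta_pos":[0,0,0],"yaw":0},
    {"delta_pos":[0,0,0],"yaw":0},
  ],
)

```text
t: 11.0
tcp_pos: [0.5105, 0.1177, 0.1717]
tool_rot: [0.958, 0.287, -0.018, 0.002]
force: [-0.2, 0.1, -3.7]
finger_gap: 0.166
```

```bash
python3 err.py
```

```text
t 11.0 tcp [0.5105 0.1177 0.1717] yaw 0.5828 x-axis z -0.0364 y-axis z -0.0066 ring [0.5952 0.174  0.1955] need cm [-0.43 -0.1 ] F [-0.2  0.1 -3.7] M [-0.1   0.1  -0.02] gap 0.166 q6 1.02
```

Call:
send_rows(
  commands=[
    {"delta_pos":[-0.4,-0.1,-0.5],"yaw":0},
    {"delta_pos":[0,0,-1],"yaw":0},
    {"delta_pos":[0,0,-0.3],"yaw":0},
    {"delta_pos":[0,0,0],"yaw":0},
  ],
)

```text
t: 11.5
tcp_pos: [0.5077, 0.1167, 0.1546]
tool_rot: [0.958, 0.287, -0.016, 0.003]
force: [0.3, -0.4, -2.5]
finger_gap: 0.165
```

```bash
python3 err.py; python3 look.py wrist w8; python3 -c "
import cv2
i=cv2.imread('pics/w8_raw.png');cv2.imwrite('pics/w8c.png',cv2.resize(i[0:105,180:320],(800,600),interpolation=cv2.INTER_CUBIC))"
```

```text
t 11.5 tcp [0.5077 0.1167 0.1546] yaw 0.5826 x-axis z -0.0327 y-axis z -0.0043 ring [0.5923 0.1731 0.1788] need cm [-0.14 -0.01] F [ 0.3 -0.4 -2.5] M [-0.12  0.15  0.02] gap 0.165 q6 1.02
11.5 [0.50772275 0.11673312 0.15458235] yaw 0.5825744501064578 z [-0.02968417 -0.01440358 -0.99945555] F [ 0.34677992 -0.44022313 -2.45432431] [-0.11696883  0.15083907  0.0243609 ] 0.1648368402214498 1.0176996703301933
```

View pics/w8c.png

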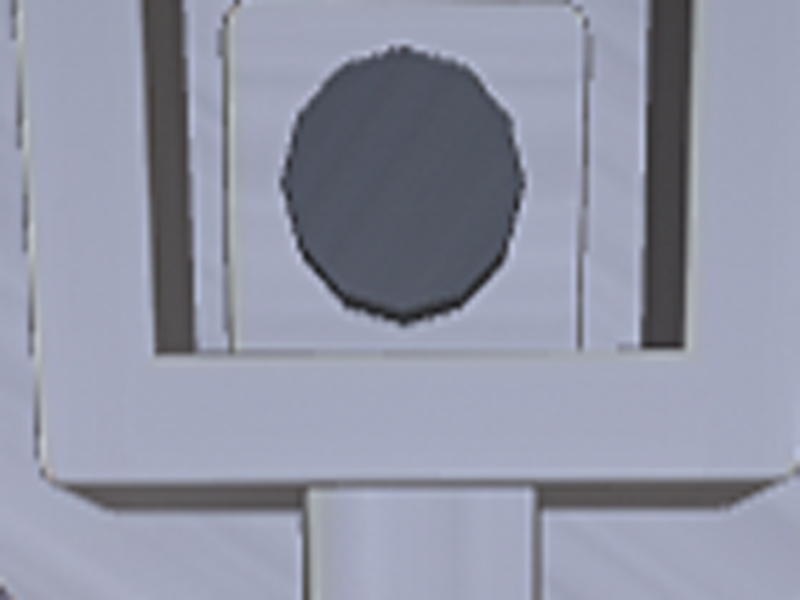

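Yaw is aligned: nut edges 230/582, underside hole edges 192/643, near hole edge at y=352 and the stud at about (403,172). The ring needs to go about 1 mm to the left.

```bash
python3 - <<'E'
from h import *
M=np.load('pics/w8.npy');s=manip.sense();Rm=R.from_quat(s['tool_rot']).as_matrix();t=s['tcp_pos']
r=lambda u,v:(180+u/5.714-.5,v/5.714-.5)
f=lambda u,v,z:at_z('wrist',r(u,v),z,M)
for off in(.0265,.0284):
    zt=t[2]+off+.024-.033*.1
    n=f(421,352,zt); x=Rm[:,0];ctr=n+x*.0165
    # underside centre: shift along tool z by 24mm
    cu=ctr+Rm[:,2]*.024
    print(off,'ring top c',ctr,'under',cu)
    zu=cu[2]; print('hole underside width',np.linalg.norm(f(192,300,zu)-f(643,300,zu)))
st=f(403,172,.168);print('stud',st, 'nut mid', f((230+582)/2,200,.16),'hole width top',np.linalg.norm(f(154,345,zt)-f(688,345,zt)))
print('nut w',np.linalg.norm(f(229,150,.16)-f(583,150,.16)))
d=(st-cu)[:2];psi=.5826;print('need',d*100,'along x',d@[np.cos(psi),np.sin(psi)],'lat y',d@[np.sin(psi),-np.cos(psi)])
E
```

```text
0.0265 ring top c [0.59251235 0.17313833 0.20134766] under [0.59180528 0.17279289 0.17736056]
hole underside width 0.03345716756397174
0.0284 ring top c [0.59237377 0.17302849 0.20324766] under [0.5916667  0.17268305 0.17926056]
hole underside width 0.03302466290521094
stud [0.59121406 0.1742516  0.168     ] nut mid [0.59072093 0.17380752 0.16      ] hole width top 0.03271674069714997
nut w 0.02870343693621285
need [-0.04526342  0.15685492] along x 0.00048504543739356367 lat y -0.0015588313352339113
```

Call:
send_rows(
  commands=[
    {"delta_pos":[-0.06,0.13,0],"yaw":0},
    {"delta_pos":[0,0,-0.6],"yaw":0},
    {"delta_pos":[0,0,-0.4],"yaw":0},
    {"delta_pos":[0,0,0],"yaw":0},
    {"delta_pos":[0,0,0],"yaw":0},
  ],
)

```text
t: 12.18
tcp_pos: [0.5075, 0.1181, 0.1442]
tool_rot: [0.958, 0.287, -0.016, 0.003]
force: [0.0, 0.3, -3.2]
finger_gap: 0.163
```

```bash
sed -i 's/.5909,.1730/.5917,.1744/; s/-.0275/-.0284/' err.py; python3 err.py
```

```text
t 12.175 tcp [0.5075 0.1181 0.1442] yaw 0.5826 x-axis z -0.0321 y-axis z -0.0039 ring [0.5921 0.1745 0.1693] need cm [-0.04 -0.01] F [ 0.   0.3 -3.2] M [-0.1   0.13 -0.04] gap 0.163 q6 1.02
```

Call:
send_rows(
  commands=[
    {"delta_pos":[-0.04,0,-0.4],"yaw":0},
    {"delta_pos":[0,0,-0.3],"yaw":0},
    {"delta_pos":[0,0,-0.3],"yaw":0},
    {"delta_pos":[0,0,0],"yaw":0},
  ],
)

```text
t: 12.68
tcp_pos: [0.5071, 0.1181, 0.1335]
tool_rot: [0.958, 0.287, -0.016, 0.003]
force: [-0.2, -0.1, -1.9]
finger_gap: 0.175
```

```bash
python3 err.py
```

```text
t 12.675 tcp [0.5071 0.1181 0.1335] yaw 0.5825 x-axis z -0.0319 y-axis z -0.0038 ring [0.5918 0.1744 0.1587] need cm [-0.01 -0.  ] F [-0.2 -0.1 -1.9] M [-0.12  0.08  0.01] gap 0.175 q6 1.02
```

Call:
send_rows(
  commands=[
    {"delta_pos":[0,0,-0.25],"yaw":0},
    {"delta_pos":[0,0,-0.2],"yaw":0},
    {"delta_pos":[0,0,0],"yaw":0},
  ],
)

```text
t: 13.05
tcp_pos: [0.5072, 0.1181, 0.1288]
tool_rot: [0.958, 0.287, -0.016, 0.003]
force: [0.7, 0.1, -2.2]
finger_gap: 0.164
```

```bash
python3 err.py
```

```text
t 13.05 tcp [0.5072 0.1181 0.1288] yaw 0.5825 x-axis z -0.0317 y-axis z -0.0037 ring [0.5918 0.1745 0.1539] need cm [-0.01 -0.01] F [ 0.7  0.1 -2.2] M [-0.08  0.12 -0.03] gap 0.164 q6 1.02
```

Call:
send_rows(
  commands=[
    {"delta_pos":[0,0,-0.3],"yaw":0},
    {"delta_pos":[0,0,-0.25],"yaw":0},
    {"delta_pos":[0,0,0],"yaw":0},
  ],
)

```text
t: 13.42
tcp_pos: [0.5074, 0.1182, 0.123]
tool_rot: [0.958, 0.287, -0.016, 0.003]
force: [0.6, 0.3, -1.9]
finger_gap: 0.168
```

```bash
python3 err.py
```

```text
t 13.425 tcp [0.5074 0.1182 0.123 ] yaw 0.5825 x-axis z -0.0314 y-axis z -0.0035 ring [0.592  0.1745 0.1482] need cm [-0.03 -0.01] F [ 0.6  0.3 -1.9] M [-0.09  0.12  0.03] gap 0.168 q6 1.02
```

Call:
send_rows(
  commands=[
    {"delta_pos":[-0.03,0,-0.2],"yaw":0},
    {"delta_pos":[0,0,-0.1],"yaw":0},
    {"delta_pos":[0,0,0],"yaw":0},
  ],
)

```text
t: 13.8
tcp_pos: [0.5075, 0.1181, 0.1204]
tool_rot: [0.958, 0.287, -0.015, 0.003]
force: [-1.8, -0.7, -0.1]
finger_gap: 0.165
```

```bash
python3 err.py
```

```text
t 13.8 tcp [0.5075 0.1181 0.1204] yaw 0.5824 x-axis z -0.0303 y-axis z -0.0028 ring [0.5921 0.1744 0.1457] need cm [-0.04 -0.  ] F [-1.8 -0.7 -0.1] M [-0.    0.1   0.04] gap 0.165 q6 1.02
```

Call:
send_rows(
  commands=[
    {"delta_pos":[-0.03,0,-0.12],"yaw":0},
    {"delta_pos":[0,0,0],"yaw":0},
    {"delta_pos":[0,0,0],"yaw":0},
  ],
)

```text
t: 14.18
tcp_pos: [0.5075, 0.1181, 0.1196]
tool_rot: [0.958, 0.287, -0.014, 0.003]
force: [-0.7, -0.3, -0.7]
finger_gap: 0.165
```

```bash
python3 err.py
```

```text
t 14.175 tcp [0.5075 0.1181 0.1196] yaw 0.5824 x-axis z -0.0293 y-axis z -0.0023 ring [0.592  0.1745 0.1451] need cm [-0.03 -0.01] F [-0.7 -0.3 -0.7] M [-0.02  0.03 -0.07] gap 0.165 q6 1.02
```

Call:
send_rows(
  commands=[
    {"delta_pos":[-0.03,0,-0.1],"yaw":0},
    {"delta_pos":[0,0,-0.1],"yaw":0},
    {"delta_pos":[0,0,0],"yaw":0},
    {"delta_pos":[0,0,0],"yaw":0},
  ],
)

```text
t: 14.68
tcp_pos: [0.5075, 0.1182, 0.1179]
tool_rot: [0.958, 0.287, -0.014, 0.003]
force: [-0.8, -0.7, 1.2]
finger_gap: 0.173
```

```bash
python3 err.py
```

```text
t 14.675 tcp [0.5075 0.1182 0.1179] yaw 0.5825 x-axis z -0.0284 y-axis z -0.0017 ring [0.592  0.1745 0.1435] need cm [-0.03 -0.01] F [-0.8 -0.7  1.2] M [ 0.06 -0.04 -0.02] gap 0.173 q6 1.02
```

Call:
send_rows(
  commands=[
    {"delta_pos":[0,0,0],"yaw":0},
    {"delta_pos":[0,0,0],"yaw":0},
    {"delta_pos":[0,0,0],"yaw":0},
    {"delta_pos":[0,0,0.3],"yaw":0},
    {"delta_pos":[0,0,0],"yaw":0},
  ],
  grip=0,
)

```text
t: 15.3
tcp_pos: [0.5086, 0.1183, 0.121]
tool_rot: [0.958, 0.287, -0.013, 0.003]
force: [0.1, -0.5, 0.0]
finger_gap: 0.497
```

```bash
python3 err.py; python3 look.py wrist w9; python3 - <<'E'
from h import *
# dark knuckle/handle edges in w8 vs w9: track change of ring via template shift
a=cv2.imread('pics/w8_raw.png',0);b=cv2.imread('pics/w9_raw.png',0)
T=a[108:175,222:288];r=cv2.matchTemplate(b,T,cv2.TM_CCOEFF_NORMED);print(cv2.minMaxLoc(r),(222,108))
E
```

```text
t 15.3 tcp [0.5086 0.1183 0.121 ] yaw 0.5822 x-axis z -0.0269 y-axis z -0.0011 ring [0.5931 0.1746 0.1467] need cm [-0.14 -0.02] F [ 0.1 -0.5  0. ] M [-0.03 -0.02  0.07] gap 0.497 q6 1.02
15.3 [0.50857182 0.11832471 0.12104371] yaw 0.5821980940888498 z [-0.02312495 -0.0138587  -0.99963652] F [ 0.09505959 -0.46428458  0.04891537] [-0.02577044 -0.01568641  0.07449562] 0.4965652172015484 1.0222166330041815
(-0.45401301980018616, 0.786538302898407, (145, 3), (221, 114)) (222, 108)
```

Call:
send_rows(
  commands=[
    {"delta_pos":[-1.6,-1.1,0],"yaw":0},
    {"delta_pos":[-1.7,-1.1,0],"yaw":0},
    {"delta_pos":[-1.7,-1.1,0],"yaw":0},
    {"delta_pos":[-1.5,-1.0,0],"yaw":0},
    {"delta_pos":[0,0,0],"yaw":0},
    {"delta_pos":[0,0,0],"yaw":0},
  ],
)

```text
t: 16.1
tcp_pos: [0.4434, 0.0746, 0.1214]
tool_rot: [0.958, 0.287, -0.012, 0.004]
force: [1.4, -0.4, -0.0]
finger_gap: 0.5
```

```bash
python3 err.py; cat > fold.py <<'E'
from h import *
import sys
NUT=np.array([.5917,.1744])-[.0002,.0010]
s=manip.sense();M=w2c('wrist',s);i=manip.snapshot('wrist');cv2.imwrite(f'pics/{sys.argv[1]}_raw.png',i);np.save(f'pics/{sys.argv[1]}.npy',M)
g=cv2.cvtColor(i,cv2.COLOR_BGR2GRAY);h=cv2.cvtColor(i,cv2.COLOR_BGR2HSV)
# rectify to a metric top view at tube mid-height, in a frame with tool yaw: 0.5 mm/px, 260x260 mm, centred ahead of tool
Rm=R.from_quat(s['tool_rot']).as_matrix();psi=np.arctan2(Rm[1,0],Rm[0,0])
ex=np.array([np.cos(psi),np.sin(psi)]);ey=np.array([np.sin(psi),-np.cos(psi)])
X,Y=np.meshgrid(np.arange(-.11,.11,.0005),np.arange(.24,-.03,-.0005))
Z=float(sys.argv[2]) if len(sys.argv)>2 else .156
P=np.stack([s['tcp_pos'][0]+Y*ex[0]+X*ey[0],s['tcp_pos'][1]+Y*ex[1]+X*ey[1],np.full(X.shape,Z)],-1)
uv=proj('wrist',P,M).reshape(X.shape+(2,)).astype(np.float32)
o=cv2.remap(i,uv[...,0],uv[...,1],cv2.INTER_CUBIC);cv2.imwrite(f'pics/{sys.argv[1]}_bev.png',o)
gg=cv2.cvtColor(o,cv2.COLOR_BGR2GRAY)
det=cv2.createLineSegmentDetector();L=det.detect(gg)[0][:,0]
for a,b,c,d in sorted(L.tolist(),key=lambda l:-np.hypot(l[2]-l[0],l[3]-l[1])):
    n=np.hypot(c-a,d-b);an=(np.arctan2(c-a,-(d-b))+np.pi/2)%np.pi-np.pi/2
    if n>24 and abs(an)<.9: print('len %.0f ang %.3f  (%.0f,%.0f)-(%.0f,%.0f)'%(n*.5,an,a,b,c,d))
E
python3 fold.py f0
```

```text
t 16.1 tcp [0.4434 0.0746 0.1214] yaw 0.5823 x-axis z -0.0243 y-axis z 0.0004 ring [0.5278 0.1309 0.1473] need cm [6.39 4.35] F [ 1.4 -0.4 -0. ] M [-0. -0.  0.] gap 0.5 q6 0.93
len 63 ang 0.229  (28,266)-(-0,388)
len 59 ang -0.230  (439,380)-(412,266)
len 57 ang -0.007  (202,267)-(202,381)
len 56 ang 0.800  (32,517)-(112,439)
len 56 ang -0.011  (234,378)-(233,267)
len 36 ang -0.462  (92,451)-(60,386)
len 36 ang -0.007  (128,432)-(128,361)
len 35 ang -0.031  (197,538)-(195,468)
len 32 ang -0.013  (96,434)-(95,369)
len 32 ang -0.013  (136,358)-(137,423)
len 31 ang 0.021  (242,476)-(241,538)
len 29 ang -0.005  (241,381)-(241,439)
len 29 ang 0.357  (55,322)-(76,268)
len 25 ang -0.469  (59,384)-(36,339)
len 23 ang 0.302  (81,267)-(67,311)
len 23 ang 0.009  (162,538)-(162,493)
len 23 ang -0.005  (276,493)-(277,538)
len 21 ang -0.011  (195,467)-(195,424)
len 20 ang 0.434  (42,265)-(25,302)
len 20 ang 0.270  (176,499)-(165,538)
len 20 ang -0.227  (269,526)-(260,487)
len 19 ang 0.514  (67,309)-(49,342)
len 18 ang -0.009  (242,439)-(242,476)
len 18 ang 0.387  (159,490)-(173,457)
len 18 ang -0.385  (266,457)-(279,490)
len 18 ang -0.023  (235,298)-(236,333)
len 16 ang -0.002  (158,506)-(158,538)
len 16 ang -0.002  (281,538)-(281,506)
len 15 ang 0.285  (54,296)-(62,268)
len 14 ang 0.005  (261,486)-(261,457)
len 14 ang 0.488  (41,321)-(54,297)
len 14 ang 0.440  (157,468)-(145,492)
len 13 ang 0.036  (178,472)-(177,498)
len 13 ang -0.433  (293,491)-(282,468)
len 13 ang -0.004  (199,312)-(199,286)
```

Call:
send_rows(
  commands=[
    {"delta_pos":[1.7,1.1,0],"yaw":0},
    {"delta_pos":[1.6,1.1,0],"yaw":0},
    {"delta_pos":[-0.3,0.4,0],"yaw":0},
    {"delta_pos":[-0.3,0.4,0],"yaw":0},
    {"delta_pos":[0,0,0],"yaw":0},
  ],
)

```text
t: 16.77
tcp_pos: [0.4714, 0.1066, 0.1211]
tool_rot: [0.958, 0.288, -0.012, 0.004]
force: [0.3, -0.1, -0.2]
finger_gap: 0.501
```

```bash
cat > st.py <<'E'
from h import *
import sys
s=manip.sense();M=w2c('wrist',s);i=manip.snapshot('wrist');F=[s['force']]
for _ in range(3): F.append(manip.sense()['force']);manip.snapshot('wrist')
F=np.mean(F,0);tag=sys.argv[1];cv2.imwrite(f'pics/{tag}_raw.png',i);np.save(f'pics/{tag}.npy',M)
N=np.array([.5915,.1736]);Rm=R.from_quat(s['tool_rot']).as_matrix();psi=np.arctan2(Rm[1,0],Rm[0,0])
v=s['tcp_pos'][:2]-N;r=np.hypot(*v);u=v/r;tan=np.array([u[1],-u[0]])
print('t %.2f r %.4f tcp-angle %.3f yaw %.3f z %.4f tilt %.3f Ftan %.2f Frad %.2f Fz %.2f'%(s['t'],r,np.arctan2(-v[1],-v[0]),psi,s['tcp_pos'][2],Rm[2,0],F[:2]@tan,F[:2]@u,F[2]),'tan',tan.round(3),'rad',u.round(3))
# tube edges -> handle line; knuckle -> pin, in top view at mid height
ex=np.array([np.cos(psi),np.sin(psi)]);ey=np.array([np.sin(psi),-np.cos(psi)])
X,Y=np.meshgrid(np.arange(-.05,.05,.0005),np.arange(.13,0,-.0005));Z=.156
P=np.stack([s['tcp_pos'][0]+Y*ex[0]+X*ey[0],s['tcp_pos'][1]+Y*ex[1]+X*ey[1],np.full(X.shape,Z)],-1)
uv=proj('wrist',P,M).reshape(X.shape+(2,)).astype(np.float32)
o=cv2.remap(i,uv[...,0],uv[...,1],cv2.INTER_CUBIC);cv2.imwrite(f'pics/{tag}_bev.png',o)
h=cv2.cvtColor(o,cv2.COLOR_BGR2HSV);m=((h[...,2]<125)&(h[...,2]>60)&(Y>.05)).astype(np.uint8);m[~((uv[...,1]>1))]=0
m=cv2.morphologyEx(m,cv2.MORPH_OPEN,np.ones((7,7)));n,lab,stt,cen=cv2.connectedComponentsWithStats(m)
for j in range(1,n):
    if stt[j,4]>150:
        c=cen[j];print('blob mm: y %.1f x %.1f w %.0f h %.0f area %.0f'%(130-c[1]*.5,c[0]*.5-50,stt[j,2]*.5,stt[j,3]*.5,stt[j,4]*.25), h[...,2][lab==j].mean().round(),h[...,1][lab==j].mean().round())
E
python3 st.py g0
```

```text
t 16.77 r 0.1375 tcp-angle 0.509 yaw 0.584 z 0.1211 tilt -0.025 Ftan -0.07 Frad 0.17 Fz -0.23 tan [-0.487  0.873] rad [-0.873 -0.487]
blob mm: y 90.7 x 10.5 w 22 h 26 area 568 97.0 40.0
blob mm: y 92.7 x -23.5 w 7 h 6 area 38 118.0 45.0
blob mm: y 86.5 x -14.5 w 8 h 6 area 40 117.0 32.0
blob mm: y 82.6 x -5.0 w 8 h 6 area 38 117.0 36.0
```

```bash
cat >> st.py <<'E'
j=1+np.argmax(stt[1:,4]);c=cen[j];kx,ky=c[0]*.0005-.05,.13-c[1]*.0005
K=s['tcp_pos'][:2]+ky*ex+kx*ey;w=N-K
pts=np.argwhere(lab==j)[:,::-1].astype(np.float32);box=cv2.minAreaRect(pts);a=np.radians(box[2])%(np.pi/2);a=a-np.pi/2 if a>np.pi/4 else a
ha=psi-a
# refine pin: 5 mm ring-side of the knuckle centre
Pn=K+.005*np.array([np.cos(ha),np.sin(ha)]);w2=N-Pn;na=np.arctan2(w2[1],w2[0])
print('pin dist mm %.1f neck yaw %.3f handle yaw %.3f fold %.3f'%(np.hypot(*w2)*1e3,na,ha,na-ha), 'box',np.round(box[1],0)*.5)
E
python3 st.py g1
```

```text
t 16.98 r 0.1371 tcp-angle 0.515 yaw 0.583 z 0.1212 tilt -0.024 Ftan 0.03 Frad -0.04 Fz 0.10 tan [-0.492  0.87 ] rad [-0.87  -0.492]
blob mm: y 90.4 x 9.5 w 22 h 26 area 562 97.0 40.0
blob mm: y 95.9 x 42.4 w 6 h 8 area 41 115.0 34.0
blob mm: y 89.3 x -19.9 w 16 h 13 area 83 118.0 38.0
blob mm: y 82.3 x -6.2 w 8 h 6 area 38 119.0 36.0
pin dist mm 41.3 neck yaw 0.585 handle yaw 0.583 fold 0.002 box [25.5 22. ]
```

Call:
send_rows(
  commands=[
    {"delta_pos":[-0.4,0.7,0],"yaw":-0.05},
    {"delta_pos":[-0.35,0.7,0],"yaw":-0.05},
    {"delta_pos":[0,0,0],"yaw":0},
  ],
)

```text
t: 17.55
tcp_pos: [0.4653, 0.1197, 0.1213]
tool_rot: [0.971, 0.238, -0.011, 0.004]
force: [-0.0, -0.4, 0.2]
finger_gap: 0.5
```

```bash
python3 st.py g2 | grep -v blob
```

```text
t 17.55 r 0.1373 tcp-angle 0.403 yaw 0.480 z 0.1213 tilt -0.024 Ftan 0.04 Frad 0.11 Fz 0.05 tan [-0.392  0.92 ] rad [-0.92  -0.392]
pin dist mm 42.3 neck yaw 0.473 handle yaw 0.480 fold -0.007 box [26.  24.5]
```

Call:
send_rows(
  commands=[
    {"delta_pos":[-0.25,0.65,0],"yaw":-0.05},
    {"delta_pos":[-0.25,0.65,0],"yaw":-0.05},
    {"delta_pos":[0,0,0],"yaw":0},
  ],
)

```text
t: 18.12
tcp_pos: [0.4638, 0.1271, 0.1218]
tool_rot: [0.982, 0.189, -0.01, 0.008]
force: [-1.0, -2.9, 0.2]
finger_gap: 0.502
```

```bash
python3 st.py g3 | grep -v blob
```

```text
t 18.12 r 0.1359 tcp-angle 0.349 yaw 0.381 z 0.1218 tilt -0.022 Ftan -4.44 Frad 1.25 Fz -0.19 tan [-0.342  0.94 ] rad [-0.94  -0.342]
pin dist mm 42.7 neck yaw 0.438 handle yaw 0.381 fold 0.057 box [26.  28.5]
```

```bash
cat >> st.py <<'E'
H=s['tcp_pos'][:2]+.0091*ey
for _ in range(4):
    d=K-H;ha=np.arctan2(d[1],d[0])
Pn=K+.005*d/np.hypot(*d);w2=N-Pn;na=np.arctan2(w2[1],w2[0]);print('contact-based: neck %.3f handle %.3f FOLD %.3f  knuckle yaw about nut %.3f'%(na,ha,na-ha,np.arctan2(w[1],w[0])))
E

```

Call:
send_rows(
  commands=[
    {"delta_pos":[-0.2,0.6,0],"yaw":-0.02},
    {"delta_pos":[-0.2,0.6,0],"yaw":-0.02},
    {"delta_pos":[0,0,0],"yaw":0},
  ],
)

```text
t: 18.7
tcp_pos: [0.4612, 0.1334, 0.1219]
tool_rot: [0.985, 0.171, -0.01, 0.013]
force: [0.2, -4.1, -0.4]
finger_gap: 0.498
```

```bash
python3 st.py g4
```

```text
t 18.70 r 0.1363 tcp-angle 0.300 yaw 0.344 z 0.1219 tilt -0.025 Ftan -4.84 Frad 0.67 Fz -0.31 tan [-0.295  0.955] rad [-0.955 -0.295]
blob mm: y 88.6 x 8.2 w 30 h 26 area 602 97.0 39.0
blob mm: y 96.0 x 39.7 w 6 h 7 area 38 116.0 37.0
blob mm: y 88.7 x 31.7 w 7 h 7 area 39 113.0 35.0
blob mm: y 85.1 x -17.9 w 8 h 6 area 40 118.0 41.0
blob mm: y 81.1 x -8.6 w 10 h 6 area 49 115.0 32.0
pin dist mm 42.7 neck yaw 0.391 handle yaw 0.382 fold 0.009 box [25.5 29.5]
contact-based: neck 0.395 handle 0.354 FOLD 0.041  knuckle yaw about nut 0.390
```

Call:
send_rows(
  commands=[
    {"delta_pos":[-0.2,0.8,0],"yaw":-0.04},
    {"delta_pos":[-0.2,0.8,0],"yaw":-0.04},
  ],
)

```text
t: 19.15
tcp_pos: [0.4582, 0.1443, 0.1219]
tool_rot: [0.991, 0.132, -0.011, 0.017]
force: [1.3, -10.6, 0.1]
finger_gap: 0.499
```

```bash
python3 st.py g5 | grep -v blob
```

```text
t 19.15 r 0.1365 tcp-angle 0.216 yaw 0.265 z 0.1219 tilt -0.027 Ftan -10.57 Frad 0.81 Fz -0.04 tan [-0.215  0.977] rad [-0.977 -0.215]
pin dist mm 42.3 neck yaw 0.292 handle yaw 0.265 fold 0.026 box [25.5 23.5]
contact-based: neck 0.290 handle 0.280 FOLD 0.010  knuckle yaw about nut 0.289
```

Call:
send_rows(
  commands=[
    {"delta_pos":[-0.15,0.9,0],"yaw":-0.06},
    {"delta_pos":[-0.1,0.9,0],"yaw":-0.06},
  ],
)

```text
t: 19.6
tcp_pos: [0.4565, 0.1566, 0.1219]
tool_rot: [0.997, 0.074, -0.013, 0.022]
force: [1.6, -12.4, -0.1]
finger_gap: 0.502
```

```bash
python3 st.py g6 | grep -v blob
```

```text
t 19.60 r 0.1361 tcp-angle 0.125 yaw 0.147 z 0.1219 tilt -0.029 Ftan -11.21 Frad 0.70 Fz 0.09 tan [-0.125  0.992] rad [-0.992 -0.125]
pin dist mm 42.6 neck yaw 0.211 handle yaw 0.184 fold 0.026 box [26. 28.]
contact-based: neck 0.211 handle 0.184 FOLD 0.027  knuckle yaw about nut 0.208
```

Call:
send_rows(
  commands=[
    {"delta_pos":[-0.05,0.9,0],"yaw":-0.04},
    {"delta_pos":[-0.05,0.9,0],"yaw":-0.04},
  ],
)

```text
t: 20.05
tcp_pos: [0.455, 0.1684, 0.1216]
tool_rot: [0.999, 0.036, -0.015, 0.027]
force: [2.7, -13.4, 0.4]
finger_gap: 0.502
```

```bash
python3 st.py g7 | grep -v blob
```

```text
t 20.05 r 0.1366 tcp-angle 0.038 yaw 0.072 z 0.1216 tilt -0.033 Ftan -12.73 Frad -0.76 Fz 0.14 tan [-0.038  0.999] rad [-0.999 -0.038]
pin dist mm 42.4 neck yaw 0.111 handle yaw 0.072 fold 0.039 box [25.5 22.5]
contact-based: neck 0.107 handle 0.104 FOLD 0.003  knuckle yaw about nut 0.107
```

Call:
send_rows(
  commands=[
    {"delta_pos":[0.05,0.9,0],"yaw":-0.04},
    {"delta_pos":[0.05,0.9,0],"yaw":-0.04},
  ],
)

```text
t: 20.5
tcp_pos: [0.4546, 0.1789, 0.1212]
tool_rot: [0.999, -0.001, -0.019, 0.034]
force: [1.4, -14.3, 0.4]
finger_gap: 0.499
```

```bash
python3 st.py g8 | grep -v blob
```

```text
t 20.50 r 0.1370 tcp-angle -0.039 yaw -0.004 z 0.1212 tilt -0.039 Ftan -14.18 Frad -1.69 Fz 0.47 tan [0.039 0.999] rad [-0.999  0.039]
pin dist mm 42.5 neck yaw 0.052 handle yaw -0.004 fold 0.055 box [26.  22.5]
contact-based: neck 0.049 handle 0.018 FOLD 0.031  knuckle yaw about nut 0.046
```

Call:
send_rows(
  commands=[
    {"delta_pos":[0.1,0.9,0],"yaw":-0.04},
    {"delta_pos":[0.1,0.9,0],"yaw":-0.04},
  ],
)

```text
t: 20.95
tcp_pos: [0.455, 0.1884, 0.1208]
tool_rot: [0.998, -0.039, -0.024, 0.041]
force: [2.3, -14.3, 0.7]
finger_gap: 0.503
```

```bash
python3 st.py g9 | grep -v blob
```

```text
t 20.95 r 0.1373 tcp-angle -0.108 yaw -0.079 z 0.1208 tilt -0.044 Ftan -14.15 Frad -3.02 Fz 0.81 tan [0.107 0.994] rad [-0.994  0.107]
pin dist mm 42.7 neck yaw 0.035 handle yaw -0.079 fold 0.115 box [25.5 22.5]
contact-based: neck 0.035 handle -0.076 FOLD 0.111  knuckle yaw about nut 0.023
```

Call:
send_rows(
  commands=[
    {"delta_pos":[0.15,0.9,0],"yaw":-0.05},
    {"delta_pos":[0.15,0.9,0],"yaw":-0.05},
  ],
)

```text
t: 21.4
tcp_pos: [0.4566, 0.1972, 0.1204]
tool_rot: [0.995, -0.086, -0.028, 0.049]
force: [2.2, -15.4, -0.2]
finger_gap: 0.507
```

```bash
python3 st.py ga | grep -v blob
```

```text
t 21.40 r 0.1370 tcp-angle -0.173 yaw -0.175 z 0.1204 tilt -0.047 Ftan -14.18 Frad -4.09 Fz 0.48 tan [0.173 0.985] rad [-0.985  0.173]
pin dist mm 42.8 neck yaw 0.022 handle yaw -0.175 fold 0.197 box [26.  22.5]
contact-based: neck 0.021 handle -0.165 FOLD 0.186  knuckle yaw about nut 0.002
```

Call:
send_rows(
  commands=[
    {"delta_pos":[0.1,0.7,0],"yaw":-0.03},
  ],
)

```text
t: 21.72
tcp_pos: [0.4571, 0.1995, 0.1202]
tool_rot: [0.993, -0.099, -0.029, 0.053]
force: [1.3, -15.3, 0.5]
finger_gap: 0.497
```

```bash
python3 st.py gb | grep -v blob; python3 - <<'E'
from h import *
i=manip.snapshot('scene');k=.64
u,v=(proj('scene',[.54,.18,.15])[0]).astype(int);a=cv2.resize(i[v-50:v+50,u-65:u+65],(390*2,600),interpolation=cv2.INTER_CUBIC)
cv2.imwrite('pics/fold.png',a)
E
```

```text
t 21.73 r 0.1369 tcp-angle -0.190 yaw -0.200 z 0.1202 tilt -0.048 Ftan -14.82 Frad -4.55 Fz 0.83 tan [0.189 0.982] rad [-0.982  0.189]
pin dist mm 42.8 neck yaw 0.020 handle yaw -0.200 fold 0.221 box [26.  22.5]
contact-based: neck 0.019 handle -0.188 FOLD 0.207  knuckle yaw about nut -0.003
```

View pics/fold.png

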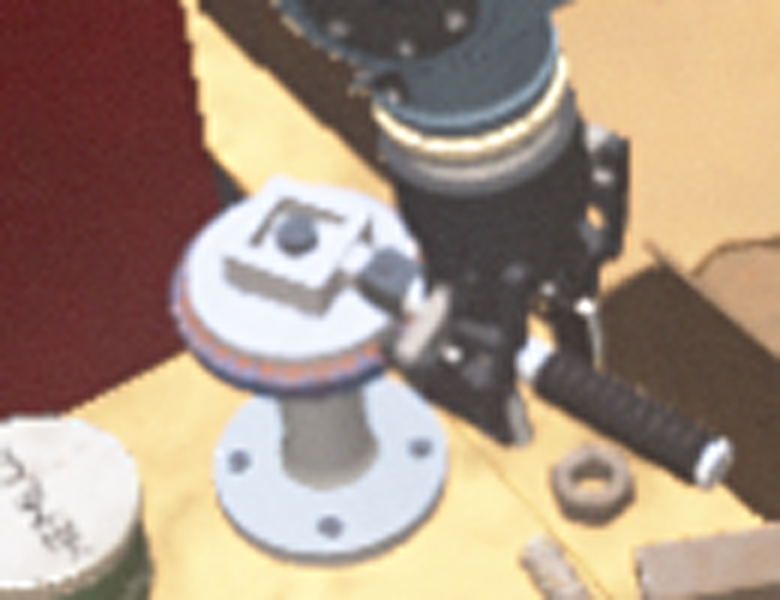

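The scene view shows the ring seated on the nut with the stud inside its hole, and the handle visibly folded at the dark knuckle. I'll back off now.

Call:
send_rows(
  commands=[
    {"delta_pos":[-0.1,-0.7,0],"yaw":0.05},
    {"delta_pos":[-0.1,-0.7,0],"yaw":0.05},
    {"delta_pos":[-0.1,-0.7,0],"yaw":0.05},
    {"delta_pos":[0,-0.6,0],"yaw":0.05},
    {"delta_pos":[0,0,0],"yaw":0},
  ],
)

```text
t: 22.6
tcp_pos: [0.4539, 0.1646, 0.1198]
tool_rot: [0.998, 0.007, -0.025, 0.062]
force: [0.5, -0.3, 0.7]
finger_gap: 0.502
```

```bash
python3 st.py h0; python3 fold.py h1 | head -12
```

```text
t 22.60 r 0.1379 tcp-angle 0.065 yaw 0.010 z 0.1198 tilt -0.050 Ftan 0.49 Frad -0.67 Fz 0.07 tan [-0.065  0.998] rad [-0.998 -0.065]
blob mm: y 90.0 x -4.6 w 24 h 26 area 573 100.0 38.0
pin dist mm 42.8 neck yaw 0.074 handle yaw 0.052 fold 0.022 box [26.  22.5]
contact-based: neck 0.061 handle 0.161 FOLD -0.100  knuckle yaw about nut 0.072
len 107 ang 0.466  (235,454)-(331,263)
len 84 ang 0.224  (37,272)-(-0,437)
len 67 ang -0.041  (196,329)-(202,463)
len 45 ang -0.282  (439,347)-(414,260)
len 38 ang -0.054  (232,406)-(228,329)
len 37 ang 0.467  (338,431)-(305,497)
len 35 ang 0.461  (309,498)-(341,434)
len 33 ang 0.672  (187,381)-(146,433)
len 33 ang 0.679  (132,420)-(174,369)
len 31 ang -0.279  (92,422)-(74,362)
len 31 ang 0.801  (369,348)-(325,391)
len 29 ang -0.166  (69,331)-(60,274)
```

Call:
send_rows(
  commands=[
    {"delta_pos":[0,0.35,0],"yaw":0.05},
    {"delta_pos":[1.8,0.1,0],"yaw":0},
    {"delta_pos":[1.8,0.1,0],"yaw":0},
    {"delta_pos":[0,0,0],"yaw":0},
  ],
)

```text
t: 23.35
tcp_pos: [0.4906, 0.1719, 0.1198]
tool_rot: [0.997, 0.033, -0.023, 0.062]
force: [0.0, -0.1, -0.1]
finger_gap: 0.499
```

```bash
python3 st.py h2 | grep -v box; python3 fold.py h3 | head -6
```

```text
t 23.35 r 0.1009 tcp-angle 0.017 yaw 0.064 z 0.1198 tilt -0.050 Ftan -0.14 Frad -0.13 Fz 0.08 tan [-0.017  1.   ] rad [-1.    -0.017]
blob mm: y 95.1 x 22.2 w 8 h 24 area 125 75.0 10.0
blob mm: y 100.4 x 6.7 w 20 h 15 area 249 96.0 46.0
blob mm: y 96.4 x -46.3 w 6 h 8 area 41 115.0 47.0
blob mm: y 56.8 x 5.4 w 23 h 14 area 296 100.0 35.0
contact-based: neck 0.074 handle 0.128 FOLD -0.054  knuckle yaw about nut 0.081
len 110 ang 0.518  (254,453)-(363,262)
len 86 ang 0.225  (38,272)-(-0,439)
len 66 ang 0.015  (213,399)-(211,532)
len 47 ang -0.286  (439,350)-(412,260)
len 39 ang 0.011  (244,532)-(245,454)
len 39 ang 0.006  (209,476)-(209,398)
```

Call:
send_rows(
  commands=[
    {"delta_pos":[0,-0.4,0],"yaw":0},
    {"delta_pos":[0,0,0],"yaw":0},
  ],
)

```text
t: 23.85
tcp_pos: [0.4873, 0.1672, 0.1197]
tool_rot: [0.997, 0.034, -0.025, 0.062]
force: [-0.9, 0.7, -0.8]
finger_gap: 0.502
```

Call:
send_rows(
  commands=[
    {"delta_pos":[0,0,0],"yaw":0},
    {"delta_pos":[0,0,0],"yaw":0},
    {"delta_pos":[0,0,0],"yaw":0},
    {"delta_pos":[0,0,0],"yaw":0},
  ],
  grip=1,
  force=60,
)

```text
t: 24.35
tcp_pos: [0.4872, 0.1643, 0.1206]
tool_rot: [0.997, 0.033, -0.025, 0.065]
force: [-0.2, -1.0, 0.6]
finger_gap: 0.177
```

```bash
python3 err.py
```

```text
t 24.35 tcp [0.4872 0.1643 0.1206] yaw 0.0637 x-axis z -0.0542 y-axis z 0.1277 ring [0.5889 0.175  0.1432] need cm [ 0.28 -0.06] F [-0.2 -1.   0.6] M [-0.2  -0.04 -0.06] gap 0.177 q6 1.78
```

Call:
send_rows(
  commands=[
    {"delta_pos":[0,0,0.2],"yaw":0},
    {"delta_pos":[0,0,0.4],"yaw":0},
    {"delta_pos":[0,0,0.5],"yaw":0},
    {"delta_pos":[0,0,0.5],"yaw":0},
  ],
  force=110,
)

```text
t: 24.85
tcp_pos: [0.487, 0.1645, 0.1357]
tool_rot: [0.997, 0.034, -0.026, 0.065]
force: [0.9, -1.7, -4.5]
finger_gap: 0.154
```

```bash
python3 err.py
```

```text
t 24.85 tcp [0.487  0.1645 0.1357] yaw 0.064 x-axis z -0.0559 y-axis z 0.1272 ring [0.5888 0.1752 0.1581] need cm [ 0.29 -0.08] F [ 0.9 -1.7 -4.5] M [-0.22 -0.07 -0.12] gap 0.154 q6 1.77
```

Call:
send_rows(
  commands=[
    {"delta_pos":[0,0,0.8],"yaw":0},
    {"delta_pos":[0,0,1.5],"yaw":0},
    {"delta_pos":[0,0,2.5],"yaw":0},
    {"delta_pos":[0,0,3],"yaw":0},
    {"delta_pos":[-0.5,0,3],"yaw":0},
    {"delta_pos":[-1,-1,2],"yaw":0},
    {"delta_pos":[-1,-3,1],"yaw":0},
    {"delta_pos":[-1,-4,0],"yaw":0},
    {"delta_pos":[-1,-4,0],"yaw":-0.03},
    {"delta_pos":[-1,-4,0],"yaw":-0.04},
  ],
)

```text
t: 26.1
tcp_pos: [0.4254, 0.0072, 0.2878]
tool_rot: [0.998, 0.002, -0.026, 0.06]
force: [0.3, -0.5, -2.7]
finger_gap: 0.154
```

```bash
python3 err.py
```

```text
t 26.1 tcp [0.4254 0.0072 0.2878] yaw 0.0016 x-axis z -0.0521 y-axis z 0.12 ring [0.5275 0.0114 0.3107] need cm [ 6.42 16.3 ] F [ 0.3 -0.5 -2.7] M [0.09 0.14 0.03] gap 0.154 q6 1.46
```

Call:
send_rows(
  commands=[
    {"delta_pos":[0,-4,0],"yaw":-0.04},
    {"delta_pos":[0,-4,0],"yaw":-0.04},
    {"delta_pos":[0,-4,0],"yaw":-0.04},
    {"delta_pos":[0,-4,0],"yaw":-0.04},
    {"delta_pos":[0,-4,0],"yaw":-0.04},
    {"delta_pos":[0,-4,0],"yaw":-0.04},
    {"delta_pos":[0,-4,0],"yaw":-0.04},
    {"delta_pos":[0,-4,0],"yaw":-0.04},
    {"delta_pos":[0,-3,0],"yaw":-0.04},
    {"delta_pos":[0,0,0],"yaw":0},
  ],
)

```text
t: 27.35
tcp_pos: [0.4191, -0.3493, 0.2982]
tool_rot: [0.981, -0.183, -0.033, 0.052]
force: [0.3, 0.4, -2.2]
finger_gap: 0.151
```

```bash
python3 err.py
```

```text
t 27.35 tcp [ 0.4191 -0.3493  0.2982] yaw -0.3705 x-axis z -0.0462 y-axis z 0.115 ring [ 0.5156 -0.3826  0.3216] need cm [ 7.61 55.7 ] F [ 0.3  0.4 -2.2] M [0.2  0.1  0.01] gap 0.151 q6 1.15
```

Call:
send_rows(
  commands=[
    {"delta_pos":[1.2,-0.6,0],"yaw":0},
    {"delta_pos":[1.1,-0.6,-2],"yaw":0},
    {"delta_pos":[0,0,-4.5],"yaw":0},
    {"delta_pos":[0,0,-5],"yaw":0},
    {"delta_pos":[0,0,-5],"yaw":0},
    {"delta_pos":[0,0,-5],"yaw":0},
    {"delta_pos":[0,0,-4],"yaw":0},
    {"delta_pos":[0,0,-2],"yaw":0},
    {"delta_pos":[0,0,0],"yaw":0},
  ],
)

```text
t: 28.48
tcp_pos: [0.4478, -0.3511, 0.009]
tool_rot: [0.983, -0.176, -0.033, 0.05]
force: [0.8, 0.3, -1.9]
finger_gap: 0.155
```

```bash
python3 err.py
```

```text
t 28.475 tcp [ 0.4478 -0.3511  0.009 ] yaw -0.3576 x-axis z -0.0479 y-axis z 0.1093 ring [ 0.5447 -0.3834  0.0323] need cm [ 4.7  55.78] F [ 0.8  0.3 -1.9] M [ 0.18  0.11 -0.03] gap 0.155 q6 1.28
```

Call:
send_rows(
  commands=[
    {"delta_pos":[0,0,-1.2],"yaw":0},
    {"delta_pos":[0,0,-0.8],"yaw":0},
    {"delta_pos":[0,0,-0.4],"yaw":0},
    {"delta_pos":[0,0,0],"yaw":0},
  ],
)

```text
t: 28.98
tcp_pos: [0.4502, -0.3518, -0.0147]
tool_rot: [0.983, -0.176, -0.031, 0.051]
force: [0.0, 0.6, -2.8]
finger_gap: 0.155
```

```bash
python3 err.py
```

```text
t 28.975 tcp [ 0.4502 -0.3518 -0.0147] yaw -0.3559 x-axis z -0.0435 y-axis z 0.1111 ring [ 0.547  -0.3838  0.0091] need cm [ 4.47 55.82] F [ 0.   0.6 -2.8] M [0.19 0.03 0.02] gap 0.155 q6 1.29
```

Call:
send_rows(
  commands=[
    {"delta_pos":[0,0,-0.4],"yaw":0},
    {"delta_pos":[0,0,-0.2],"yaw":0},
    {"delta_pos":[0,0,0],"yaw":0},
  ],
)

```text
t: 29.35
tcp_pos: [0.4509, -0.3528, -0.0192]
tool_rot: [0.983, -0.176, -0.03, 0.052]
force: [0.2, 0.7, 0.9]
finger_gap: 0.154
```

```bash
python3 err.py
```

```text
t 29.35 tcp [ 0.4509 -0.3528 -0.0192] yaw -0.3565 x-axis z -0.0411 y-axis z 0.1124 ring [ 0.5477 -0.3848  0.0048] need cm [ 4.4  55.92] F [0.2 0.7 0.9] M [ 0.34  0.37 -0.02] gap 0.154 q6 1.29
```

Call:
send_rows(
  commands=[
    {"delta_pos":[0,0,0],"yaw":0},
    {"delta_pos":[0,0,0],"yaw":0},
    {"delta_pos":[0,0,0],"yaw":0},
    {"delta_pos":[0,0,0],"yaw":0},
    {"delta_pos":[0,0,1],"yaw":0},
    {"delta_pos":[0,0,3],"yaw":0},
    {"delta_pos":[0,0,5],"yaw":0},
    {"delta_pos":[-1,0.4,5],"yaw":0},
    {"delta_pos":[-1,0.4,5],"yaw":0},
    {"delta_pos":[0,0,0],"yaw":0},
  ],
  grip=-0.2,
  force=40,
)

```text
t: 30.6
tcp_pos: [0.4315, -0.3456, 0.1799]
tool_rot: [0.983, -0.176, -0.027, 0.054]
force: [-0.1, 0.2, 0.6]
finger_gap: 0.603
```

```bash
python3 err.py; python3 look.py wrist z1; sed 's/Z=float(sys.argv\[2\]) if len(sys.argv)>2 else .156/Z=.012/' fold.py > fold2.py; python3 fold2.py z2 | head -16; python3 - <<'E'
from h import *
i=cv2.imread('pics/z2_bev.png');h=cv2.cvtColor(i,cv2.COLOR_BGR2HSV)
m=((h[...,1]<60)&(h[...,2]>120)).astype(np.uint8);n,l,s,c=cv2.connectedComponentsWithStats(m)
for j in range(1,n):
    if s[j,4]>400: print('bright',s[j],c[j])
m=((h[...,1]<80)&(h[...,2]<110)&(h[...,2]>0)).astype(np.uint8);n,l,s,c=cv2.connectedComponentsWithStats(m)
for j in range(1,n):
    if s[j,4]>400: print('dark',s[j],c[j])
E
```

```text
t 30.6 tcp [ 0.4315 -0.3456  0.1799] yaw -0.356 x-axis z -0.0344 y-axis z 0.1148 ring [ 0.5282 -0.3774  0.2046] need cm [ 6.35 55.18] F [-0.1  0.2  0.6] M [ 0.04 -0.02 -0.02] gap 0.603 q6 1.19
30.6 [ 0.43150634 -0.3455924   0.17992644] yaw -0.35598509806180817 z [-0.07210301 -0.09573405 -0.9927921 ] F [-0.07782807  0.20813935  0.55962356] [ 0.03611183 -0.02138318 -0.02054999] 0.6031221015129459 1.1894626438184563
len 115 ang 0.807  (1,444)-(166,285)
len 68 ang 0.002  (197,356)-(197,492)
len 61 ang -0.000  (193,484)-(193,362)
len 39 ang -0.002  (263,279)-(262,201)
len 36 ang -0.029  (229,492)-(227,421)
len 33 ang -0.001  (247,198)-(247,264)
len 29 ang 0.004  (243,263)-(243,204)
len 27 ang 0.825  (46,411)-(6,448)
len 27 ang 0.008  (228,409)-(228,356)
len 26 ang 0.825  (85,373)-(47,408)
len 25 ang -0.006  (236,488)-(236,538)
len 25 ang 0.005  (188,538)-(188,488)
len 25 ang 0.825  (124,335)-(88,369)
len 25 ang 0.818  (161,299)-(125,333)
len 23 ang -0.779  (110,208)-(78,175)
len 23 ang 0.017  (249,261)-(250,216)
bright [ 163  199  101  104 4370] [213.53592677 256.66819222]
bright [ 196  352   35  142 4690] [212.95906183 422.2989339 ]
dark [ 90 280 108  86 404] [147.98019802 308.61633663]
dark [ 190  287   46   67 2157] [212.38664812 326.95781178]
dark [ 190  486   46   54 1942] [214.22760041 515.58341916]
```

```bash
python3 -c "
from station import manip
print(manip.sign_off())"
```

```text
the job is handed in; nothing more can be done
None
```

I fitted the wrench on the nut and tightened it until the handle gave way. Then I took the wrench off, laid it back where it came from and handed the job in at about 31 s. The hand-in gives no verdict.

- **First grasp:** The fingers shut on nothing because their ends sit about 25–30 mm behind the stated tool point. I opened, went lower and gripped the tube, and nothing was moved by the miss.
- **Fit:** I aligned the ring from the wrist camera and lowered it in small steps. It seated at about 0.144 m with a pressing force of only about 4 N.
- **Tightening:** The nut turned roughly 0.43 rad, then the push levelled off at about 14 N. I stopped at an estimated fold of 0.21–0.22 rad, by two measurements. The scene picture also showed the handle bent at its pin with the ring still down. The handle sprang straight when I backed off.
- **Laying down:** The wrench is about 0.55 m from the nut. Image code shows ring and tube parallel within about 0.01 rad. The ring's apparent size fits it lying on the bench, to about 4 mm. The gripper is open and about 0.2 m above it.

**Not fully checked:** The viewer's limit of 12 pictures was reached, so the last look was by image code only. I saw no contact with the bystanders but did not re-measure them. The tool had drifted to a tilt of about 0.12 rad by the end; the wrench dropped a few millimetres flat on release.

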